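Set up a classroom clinostat with a snap-ring-held pot carrier

TASK

Set up the clinostat for the germination lesson: turn the three-armed carrier so that its holes meet the hub's three studs and lower it fully home, then, with the circlip pliers, spread the snap ring by its eyes, bring it down over the spindle onto the carrier's sleeve and let it close into the groove, leaving the lock pin in its bore until the ring is in. Put the pliers back in their wooden block, stand every germination pot that is there upright in a pocket of the carrier, one to a pocket, and draw the lock pin and hang it by its collar in the notch of the housing's side lip. Leave the plate of seeds and the measuring jug where they are.

Things in the scene. Friction and masses are not known exactly. Their poses are not given: they have to be found in the camera images.
- carrier_c (a point): aluminium pot carrier, 0.25 kg, flat on the desk at first: a sleeve (outside dia 56, bore 43, 40 mm tall overall) with three arms 8 mm thick at its foot, 120 deg apart, 98 mm long, each with a 12 mm stud hole 38 mm from the axis and a pocket 72 mm out. The point: on the axis, 24 mm above the underside; z up, x along one arm. Take it by the sleeve's top 20 mm
- hub_seat (a point): on the spindle axis, 24 mm above the hub flange's top, where carrier_c comes when the carrier is home; z up. The flange (dia 104, top 74 mm above the desk) has 3 upright studs, dia 8, 14 tall, tapered, 38 mm from the axis: along this frame's x and at +-120 deg, so any carrier arm may point along x. Spindle: dia 40, top 57 mm above the flange. The hub turns, but not while the lock pin is in
- groove_c (a point): on the spindle axis, where ring_c comes when the ring is in the groove, resting on the sleeve of the carrier that is home: 43 mm above the flange's top, 117 above the desk. The groove (dia 34, 8.5 mm wide) begins level with the sleeve's top, 40 mm above the flange; over it is the spindle's head, dia 40, 8.5 mm high, chamfered, its top 131 mm above the desk
- ring_c (a point): black nylon snap ring, 16 g, 6 mm thick, flat on the desk at first; inside dia 36, outside 46 when closed, open at the front between two eyes. The point: its centre, half-way up; z up, x to the eyes. Eye holes: dia 8.5, at x 27.2, y +-10 mm when closed. Spread to 0.23 rad or more an arm, with its centre 3 mm behind the spindle axis (eyes in front), it clears the spindle; let go, it centres itself
- ring_l (a joint): swing of the ring's +y arm, 0 closed, growing as it is spread (rad). The arms swing on sprung hinges at x -16, y +-13 mm, 42.5 mm behind the eyes: 2.5 N at each eye starts them, 7 N spreads each eye 10.7 mm (0.25 rad)
- ring_r (a joint): the same for the ring's -y arm. On the tips the ring droops a little (back low, up to 0.2 rad); press it flat on the sleeve with the noses' shoulders, some 10 to 15 N, before letting go
- pliers_c (a point): circlip pliers, 0.19 kg, upright in the wood block, tips down. The point: between the handles at the height to grip, 105 mm above the tips' ends; z up, y across the handles (squeezing direction). Handles: 60 mm over outsides there at rest, 14 wide, from 79 to 126 mm above the tips' ends. Squeezing parts the tips; the return spring pushes each handle out with 10 to 13 N, so a 56 mm grip holds them
- pliers_l (a joint): swing of either half of the pliers, 0 at rest, 0.30 at the stop (handles then 30 mm over outsides; ring arms then 0.24 rad). At rest the tips are at y +-8 mm, at a 56 mm grip +-10.2; a tip moves out 55 mm per rad, its handle in 50 mm per rad. Tips: dia 5, 5.5 mm long under the noses' shoulders (noses 8 by 9 mm), tapered ends
- pliers_home (a point): where pliers_c is when the pliers stand in the block; same axes. The wooden block, 74 by 84, 55 high, fixed, has a slot 14 (x) by 40 (y) mm straight down through it; the noses (8 by 25 overall) hang in the slot and the joint's two cheeks, 45 mm above the tips' ends, rest on the block's top
- pot1_c (a point): germination pot, closed, clear with a white lid, dia 40, 36 mm tall, 45 g, upright on the desk; the point is its centre. Not always there
- pot2_c (a point): a second pot of the same kind. Not always there
- pot3_c (a point): a third pot of the same kind. Not always there
- pocket1 (a point): a pocket of the carrier, a round collar of inside dia 46, 8 mm high: where a pot's centre is when the pot stands in it (18 mm above its floor), 2 mm higher than carrier_c
- pocket2 (a point): the next pocket, likewise
- pocket3 (a point): the third pocket, likewise
- pin_knob (a point): lock pin, steel, 60 g: the point is the centre of its black knob (dia 18, 22 tall), z up. Under the knob a stem, then a collar of dia 20, its underside 29 mm below the point, then the shank, dia 8, 30 mm long. At first it stands in its bore, the collar on the hub flange's ear, the shank through the ear into the housing
- pin_bore (a point): where pin_knob is when the pin is fully in its bore, 64 mm from the spindle axis; z up, y from the spindle to the lip
- pin_notch (a point): where pin_knob is when the pin hangs in the notch, 163 mm from the spindle axis; z up, y outwards. The notch: a slot 12 mm wide in the 6 mm thick lip on the housing's end, open outwards and above, closed end 7 mm to -y of this point, mouth 16 mm to +y; the collar rests on the lip, 29 mm below this point. The housing is 64 mm high
- seed_plate: kraft paper plate with seeds, dia 220, origin under its centre; a bystander
- jug: clear measuring jug, dia 100, 140 tall, origin under its centre; a bystander
Not all that is in view belongs to the job. Leave any orange or purple look-alike of the part that bears pot3_c alone.

How it is judged:
On the way, in this order (a step that is already met when the one before it is completed fails the run):
1. the carrier is fully home over the hub's studs, with the lock pin in its bore (distance between carrier_c and hub_seat below 0.004 m and angle between carrier_c's own z axis and vertical below 0.06 rad and distance between pin_knob and pin_bore below 0.006 m), for 0.2 s.
2. the snap ring, spread on the tips of the pliers, is over or around the spindle (horizontal distance between ring_c and groove_c below 0.012 m and z of ring_c in the frame of groove_c above 0.002 m and value of joint each of ring_l, ring_r above 0.1 rad and contact force between pliers and ring above 0.5 N and contact force between the fingers and ring below 0.1 N), for 0.2 s.
3. the snap ring has closed into the groove, the carrier still home and the lock pin still in its bore (all of step 1 and horizontal distance between ring_c and groove_c below 0.003 m and distance between ring_c and groove_c below 0.004 m and angle between ring_c's own z axis and vertical below 0.1 rad and value of joint each of ring_l, ring_r below 0.04 rad), for 0.3 s.
At the end, for the whole second after the job is handed in: Carrier home and level on the studs (4 mm), ring closed in the groove (arms under 0.04 rad, centre within 3 mm of the axis), pliers upright in their block (8 mm), every pot present upright in a pocket (7 mm), pin hanging upright in the notch (10 mm), turntable at rest (distance between carrier_c and hub_seat below 0.004 m and angle between carrier_c's own z axis and vertical below 0.06 rad and horizontal distance between ring_c and groove_c below 0.003 m and distance between ring_c and groove_c below 0.004 m and angle between each of ring_c, pot1_c, pot2_c, pot3_c's own z axis and vertical below 0.1 rad and value of joint each of ring_l, ring_r below 0.04 rad and (distance between pot1_c and pocket1 below 0.007 m or distance between pot1_c and pocket2 below 0.007 m or distance between pot1_c and pocket3 below 0.007 m) and (distance between pot2_c and pocket1 below 0.007 m or distance between pot2_c and pocket2 below 0.007 m or distance between pot2_c and pocket3 below 0.007 m) and (distance between pot3_c and pocket1 below 0.007 m or distance between pot3_c and pocket2 below 0.007 m or distance between pot3_c and pocket3 below 0.007 m) and distance between pliers_c and pliers_home below 0.008 m and angle between pliers_c's own z axis and vertical below 0.12 rad and distance between pin_knob and pin_notch below 0.01 m and angle between pin_knob's own z axis and vertical below 0.2 rad and angular speed of carrier below 0.1 rad/s); the robot touches nothing.
It fails at once if the seed plate is pushed more than 3 cm from its place (distance of seed_plate from where it was at the start of the episode above 0.03 m).
It fails at once if the jug is pushed more than 3 cm from its place (distance of jug from where it was at the start of the episode above 0.03 m).
It fails at once if the lock pin leaves its bore before the ring is in the groove (distance between pin_knob and pin_bore above 0.012 m and distance between ring_c and groove_c above 0.012 m).
Of pot1, pot2, pot3 only 2 to 3 are there at a start; the rules pass over those that are not, and their reading is None.
At some moment in a run one of pot1, pot2, pot3 may be knocked a few centimetres aside while the robot is not near it.
It also fails if it takes over 210 s, if anything falls off the work surface, if the arm or the gripper's body presses on something with over 40 N, if the wrist force passes 120 N, or if a joint passes its speed limit or range.

ROBOT

A 6-joint arm with a two-finger parallel gripper is mounted at the origin on the work surface. World frame = base frame: x ahead of the robot, y to its left, z up, the work surface at z = 0. Lengths are in m, angles in rad, forces in N, time in s.
With the tool pointing down it reaches from about 0.35 to 0.775 m from the base axis. Payload 7.3 kg.
Tool frame: the origin (TCP) lies at the very end of the fingers, on their centre line; the grasp point (between the pads) lies 19 mm behind it (robot.pinch_z is the distance from the TCP to the grasp point, in m); z points along the fingers, y is the line along which they close (so a half turn about z gives the same grasp; the last joint's range is limited). The gripper opens to 92 mm and grips with 3 to 60 N. Pads are 19 mm wide; open, the fingers measure 130 mm over their backs; the gripper's body (75 mm by 190 mm) begins 47 mm behind the grasp point.
Start: joints at [-0.146, 0.342, 1.524, -0, 1.275, -0.146], TCP at [0.525, 0, 0.227] pointing down, gripper open.
Joint ranges: [-2.53, 2.53], [-0.77, 2.02], [0.04, 2.7], [-1, 4.14], [0.28, 2.66], [-3.11, 3.11]. Speed limits (rad/s): [2.57, 2.57, 3.14, 3.14, 3.14, 3.14].

INTERFACE

Orientations are given as [roll, pitch, yaw] about the fixed x, y, z axes, in that order (R = Rz(yaw) Ry(pitch) Rx(roll)).
In Python, from cell import robot gives the robot as it stands.
- The arm moves only by the tool move_arm, never from a script. Its argument "motion" is a list of rows, each a list of 6 numbers: the shift along the tool's x, y, z in units of 0.1 m (1.0 is 0.1 m), then the turn, a rotation vector about the tool's x, y, z in units of pi rad (1.0 is pi rad). In form: [[dx, dy, dz, rx, ry, rz], ...]. A call has 1 to 12 rows; each row is the pose to reach, as a shift and turn from the pose commanded when the call began, along the tool's axes at that moment, turning the shorter way round; what a row does not reach only later rows make up. A row lasts 1/8 s, in which the tool goes at most 62.5 mm and 10.7 degrees, less where a joint would pass 70% of its speed; a pose out of reach is approached as far as the arm can. A call with a number of a shift or a turn outside -1 to 1 is refused whole. A call with a gripper value outside its range is refused whole. "fingers" is the opening, from -1 (shut) to 1 (fully open), set as the call begins (left out, the last holds). The fingers move at their own pace and stop on an object; "newtons" is the grip in N (left out, the last holds). Time passes only in rows, so rows that repeat a pose let the fingers close. It gives the time, the measured TCP pose, the force, the opening and the grip force at its end, in the units of the state.
- robot.observe(): the state, without advancing time (a new reading comes with each control period).
- robot.read_camera(name): name is "scene" or "side" or "wrist"; returns a dict with "image" (420x560x3 uint8, red, green, blue), "range_z" (420x560 float32, m along the optical axis (not along the pixel's ray), 0 where there is no reading), "vfov" (degrees; the focal length in pixels is half the picture's height over the tangent of half this angle, whatever the lens; pixels are square), "cx", "cy" (the principal point, pixels), "k1" (the pictures are not rectified: a ray, as slopes to the right and down, at radius r is drawn at 1 + k1 r^2 times it, then the intrinsics apply), "extrinsics" (4x4, takes a point from camera to world coordinates); the wrist camera has in their place "hand_eye" (4x4, takes a point from camera to tool coordinates, whose origin is the TCP and whose axes are the flange's). Camera axes: x right, y up, looking along -z (the intrinsics and any distortion apply to the point x, -y, -z); pixel columns grow to the right and rows downward; lengths in m; the calibration is good to about 2 mm. A picture is of the moment at which its call begins: read the wrist's pose just before it.
- robot.hand_in(): hands the job in; it is judged then, once.
The state is a dict: "time": time; "qpos": joint angles; "qvel": joint speeds; "joint_efforts": joint torques, N m; "tool_pos": TCP position; "tool_rot": TCP orientation; "contact_force": force on the tool from outside, world axes, zero at the start; "torque": the same for the moment, N m; "opening": finger opening in m; "grip_force": force on a finger pad.
Only numpy, scipy, OpenCV 4.12 (cv2) and the standard library are available. Lean on these libraries where they do the work, as an engineer would, in place of code of your own. Each camera call takes 0.05 s, during which the arm holds its last target. There are 200 camera calls.

## Working session

There is one attempt and no reset: what is moved stays moved. The work goes in short steps, Python scripts to look and compute and a tool call to move; the robot and the scene stay as the last step left them, time stands still between calls to the robot, and variables do not carry over. Pictures are saved under pics/ and viewed, at most 14 in all, crops included, and the job is handed in when it is done.

Besides the shell and the picture viewer there is one more tool, called after "Call:" as name(argument=value, ...) on one line, values as JSON. move_arm: Moves the arm, as the interface text tells. Shifts and turns lie within -1 to 1; 1 stands for 0.1 m of shift or pi rad of turn. Its arguments: {"type":"object","properties":{"motion":{"type":"array"},"fingers":{"type":"number"},"newtons":{"type":"number"}},"required":["motion"]}

```bash
ls; mkdir -p pics
cat > h.py <<'E'
import numpy as np, cv2
from cell import robot
from scipy.spatial.transform import Rotation as R
def snap(name):
    s=robot.observe(); c=robot.read_camera(name)
    if name=='wrist':
        T=np.eye(4); T[:3,:3]=R.from_euler('xyz',s['tool_rot']).as_matrix(); T[:3,3]=s['tool_pos']
        c['T']=T@np.array(c['hand_eye'])
    else: c['T']=np.array(c['extrinsics'])
    h=c['image'].shape[0]; c['f']=h/2/np.tan(np.radians(c['vfov'])/2)
    c['bgr']=c['image'][:,:,::-1].copy()
    return c
def rays(c,uv):
    uv=np.atleast_2d(np.array(uv,float))
    K=np.array([[c['f'],0,c['cx']],[0,c['f'],c['cy']],[0,0,1]])
    n=cv2.undistortPoints(uv.reshape(-1,1,2),K,np.array([c['k1'],0,0,0,0.])).reshape(-1,2)
    return np.c_[n[:,0],-n[:,1],-np.ones(len(n))]
def onplane(c,uv,z):
    d=rays(c,uv)@c['T'][:3,:3].T; o=c['T'][:3,3]
    return o+d*((z-o[2])/d[:,2])[:,None]
def cloud(c):
    h,w=c['range_z'].shape; v,u=np.mgrid[:h,:w]
    p=rays(c,np.c_[u.ravel(),v.ravel()])*c['range_z'].reshape(-1,1)
    return (p@c['T'][:3,:3].T+c['T'][:3,3]).reshape(h,w,3)
def rel(target,yaw=None):
    "row numbers for a world TCP target"
    s=robot.observe(); Rm=R.from_euler('xyz',s['tool_rot'])
    return (Rm.inv().apply(np.array(target)-s['tool_pos'])/0.1).round(3)
E
python3 - <<'E'
from h import *
import pickle
s=robot.observe(); print({k:np.round(v,3) for k,v in s.items()}, robot.pinch_z)
for n in ['scene','side','wrist']:
    c=snap(n); pickle.dump(c,open(f'{n}0.pkl','wb')); cv2.imwrite(f'pics/{n}0.png',c['bgr']); print(n,c['f'],c['cx'],c['cy'],c['k1'],c['T'].round(3).tolist())
E
```

```text
pics
{'time': np.float64(0.0), 'qpos': array([-0.146,  0.343,  1.525, -0.   ,  1.275, -0.146]), 'qvel': array([-0.   ,  0.002, -0.001, -0.   ,  0.001, -0.001]), 'joint_efforts': array([ 1.0000e-03, -4.3125e+01, -2.4422e+01,  7.2000e-02,  5.6000e-02,
       -0.0000e+00]), 'tool_pos': array([0.525, 0.   , 0.226]), 'tool_rot': array([-3.14 , -0.   ,  1.571]), 'contact_force': array([ 0.696,  0.123, -0.315]), 'torque': array([0.014, 0.015, 0.036]), 'grip_force': np.float64(0.0), 'opening': np.float64(0.092)} 0.0188
scene 438.52148606330644 277.2140991552348 211.91006099031367 -0.13478122942432824 [[-0.494, -0.639, 0.59, 1.251], [0.869, -0.358, 0.34, 0.38], [-0.006, 0.681, 0.732, 0.953], [0.0, 0.0, 0.0, 1.0]]
side 514.3598674035084 284.05846119187595 201.55527363512277 0.006641287446146531 [[0.84, 0.28, -0.465, -0.105], [-0.542, 0.407, -0.735, -1.014], [-0.017, 0.87, 0.494, 0.79], [0.0, 0.0, 0.0, 1.0]]
wrist 345.49858176523327 271.2155222814957 210.5660473214183 -0.049585704643832856 [[1.0, 0.0, 0.002, 0.525], [-0.001, 0.964, 0.266, 0.072], [-0.002, -0.266, 0.964, 0.385], [0.0, 0.0, 0.0, 1.0]]
```

View pics/scene0.png

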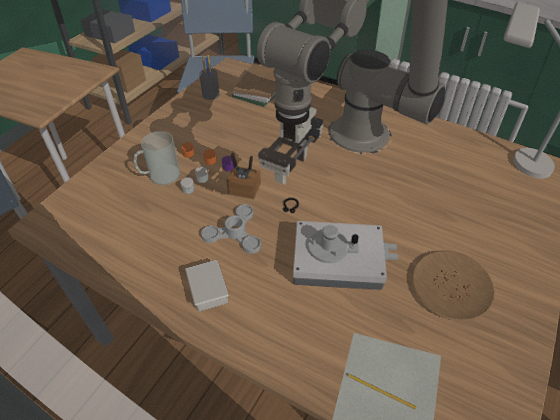

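View pics/side0.png

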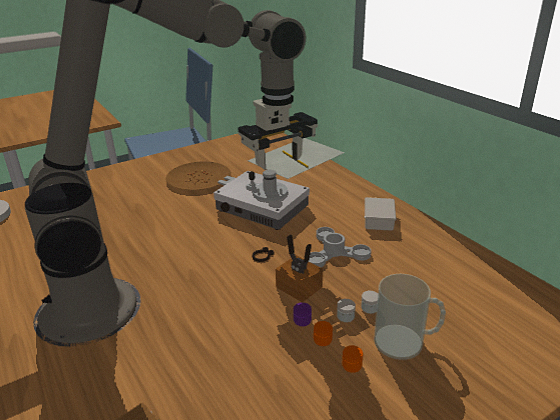

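View pics/wrist0.png

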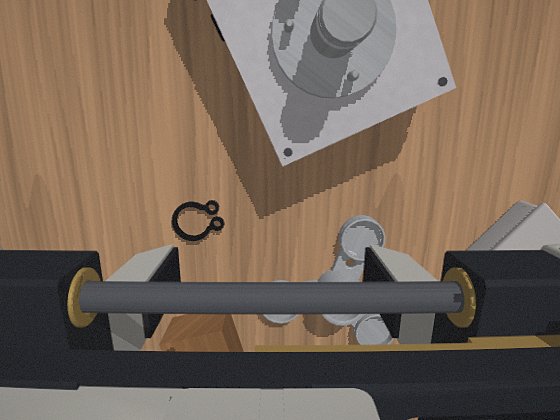

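The scene view shows the hub at about (330,240), carrier (235,228), ring (290,205), pliers block (243,180), white pots at (201,174) and (187,186) and the jug (160,160). The purple and orange look-alikes are beside the pots. The side view agrees. In the wrist view the ring is at (197,222).

Run:
```python
from h import *
import pickle
c=pickle.load(open('scene0.pkl','rb')); P=cloud(c)
for n,u,v,z in [('spindletop',330,232,.131),('carrier sleeve',235,222,.04),('ring',290,205,.003),('block',243,178,.055),('potA',202,172,.036),('potB',187,183,.036),('pin',354,239,.12),('jug',160,140,.14),('jugbase',163,175,.0),('plate',452,283,.01),('lip',392,250,.064),('purple',228,161,.036),('or',209,154,.036),('or2',187,150,.036),('pk1',244,210,.008),('pk2',251,243,.008),('pk3',210,233,.008)]:
    print(n,P[v,u].round(3),onplane(c,[u,v],z)[0].round(3))
d=pickle.load(open('side0.pkl','rb')); P=cloud(d)
for n,u,v,z in [('spindletop',270,174,.131),('carrier',335,240,.04),('ring',263,255,.003),('potA',346,305,.036),('potB',371,298,.036),('jugb',399,341,0),('jugtop',403,292,.14),('pin',251,178,.12)]:
    print(n,P[v,u].round(3),onplane(d,[u,v],z)[0].round(3))
# wrist depth for hub: points by height
w=pickle.load(open('wrist0.pkl','rb')); P=cloud(w); z=P[...,2]
for n,m in [('spindle',(z>.12)&(z<.14)),('flange',(z>.070)&(z<.078))]:
    m=m&(np.mgrid[:420,:560][0]<200); q=P[m]; (x,y),r=cv2.minEnclosingCircle(q[:,:2].astype(np.float32)); print(n,x,y,r,m.sum(),z[m].mean())
for u,v in [(288,152),(442,81)]: print('screw',P[v,u].round(4), onplane(w,[u,v],.064)[0].round(4))
```

```text
spindletop [0.583 0.144 0.13 ] [0.584 0.144 0.131]
carrier sleeve [ 0.587 -0.144  0.013] [ 0.606 -0.129  0.04 ]
ring [ 0.438 -0.045 -0.001] [ 0.442 -0.043  0.003]
block [ 0.458 -0.196  0.057] [ 0.456 -0.197  0.055]
potA [ 0.478 -0.339  0.035] [ 0.479 -0.338  0.036]
potB [ 0.541 -0.35   0.034] [ 0.542 -0.348  0.036]
pin [0.558 0.2   0.109] [0.566 0.202 0.12 ]
jug [ 0.476 -0.497  0.102] [ 0.51  -0.458  0.14 ]
jugbase [ 0.553 -0.434  0.04 ] [ 0.522 -0.47   0.   ]
plate [0.485 0.464 0.006] [0.488 0.463 0.01 ]
lip [ 0.452  0.285 -0.001] [0.506 0.291 0.064]
purple [ 0.392 -0.298  0.033] [ 0.395 -0.296  0.036]
or [ 0.393 -0.373  0.033] [ 0.396 -0.37   0.036]
or2 [ 0.413 -0.449  0.035] [ 0.414 -0.448  0.036]
pk1 [ 0.529 -0.151  0.005] [ 0.531 -0.149  0.008]
pk2 [ 0.628 -0.065  0.009] [ 0.627 -0.065  0.008]
pk3 [ 0.653 -0.186  0.006] [ 0.654 -0.185  0.008]
spindletop [0.567 0.121 0.134] [0.57  0.125 0.131]
carrier [ 0.619 -0.12   0.021] [ 0.601 -0.142  0.04 ]
ring [ 0.438 -0.048  0.002] [ 0.437 -0.049  0.003]
potA [ 0.469 -0.352  0.036] [ 0.469 -0.352  0.036]
potB [ 0.529 -0.366  0.037] [ 0.529 -0.365  0.036]
jugb [ 0.477 -0.505  0.05 ] [ 0.517 -0.471  0.   ]
jugtop [ 0.547 -0.439  0.095] [ 0.505 -0.476  0.14 ]
pin [0.544 0.193 0.097] [0.523 0.154 0.12 ]
spindle 0.576431930065155 0.13866789638996124 0.020232902839779854 2340 0.1311619397487675
flange 0.5764274001121521 0.13859418034553528 0.05204738676548004 7023 0.07466068226768043
screw [0.5399 0.0393 0.065 ] [0.54   0.0392 0.064 ]
screw [0.6757 0.1024 0.0651] [0.6762 0.1025 0.064 ]
```

Run:
```python
from h import *
import pickle
c=pickle.load(open('scene0.pkl','rb'))['bgr'];d=pickle.load(open('side0.pkl','rb'))['bgr']
a=cv2.resize(c[120:300,130:410],None,fx=2.8,fy=2.8,interpolation=3)[:300]; 
a=cv2.resize(c[125:295,130:400],(800,504)); cv2.imwrite('pics/a.png',a)
```

```text
(no output)
```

View pics/a.png

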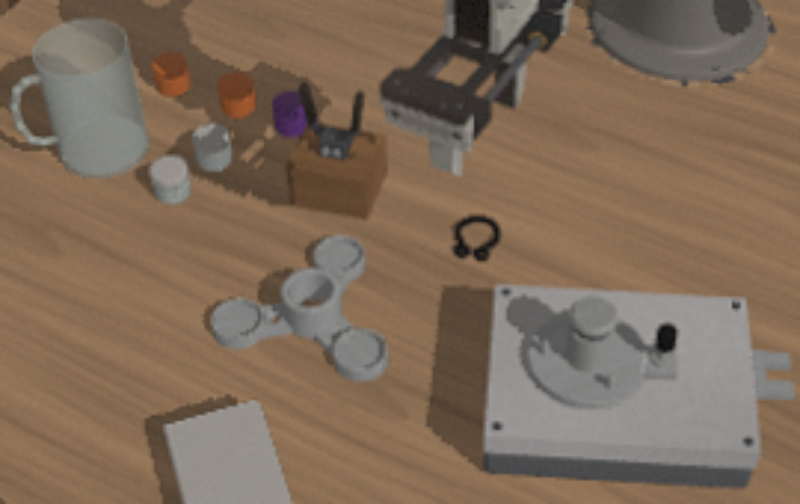

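Call:
move_arm(motion=[[0.6,0.5,-0.3,0,0,0],[0.6,0.5,-0.3,0,0,0],[0.6,0.5,-0.3,0,0,0],[0.6,0.5,-0.3,0,0,0]])

```text
time: 0.65
tool_pos: [0.5742, 0.0595, 0.256]
tool_rot: [-3.14, 0.0, 1.571]
contact_force: [0.2, 0.9, -0.0]
opening: 0.0922
grip_force: 0.0
```

Run:
```python
from h import *
import pickle
w=snap('wrist'); pickle.dump(w,open('w1.pkl','wb')); cv2.imwrite('pics/w1.png',w['bgr']); print(robot.observe()['tool_pos'],robot.observe()['tool_rot'])
P=cloud(w); z=P[...,2]
for n,m in [('spindle',(z>.128)&(z<.134)),('flange',(z>.072)&(z<.077)),('lid',(z>.060)&(z<.068))]:
    m=m&(np.mgrid[:420,:560][0]<240); q=P[m]; (x,y),r=cv2.minEnclosingCircle(q[:,:2].astype(np.float32)); print(n,x,y,r,m.sum(),z[m].mean())
```

```text
[0.5741997  0.05929643 0.25607474] [-3.14002010e+00  3.04225541e-04  1.57018677e+00]
spindle 0.5764934420585632 0.13897168636322021 0.02008066512644291 2004 0.13137735565942613
flange 0.571050763130188 0.15139085054397583 0.06529750674962997 7866 0.07465420190174227
lid 0.5642182230949402 0.16668930649757385 0.1423930823802948 24910 0.0646878944365294
```

View pics/w1.png

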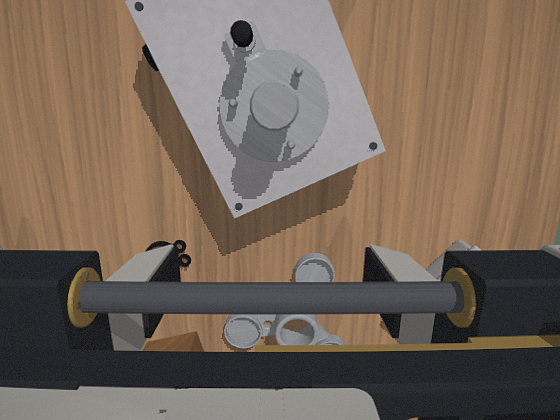

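Run:
```python
from h import *
import pickle
w=pickle.load(open('w1.pkl','rb')); P=cloud(w); z=P[...,2]; ax=np.array([.5765,.1388])
m=((z>.082)&(z<.095)&(np.mgrid[:420,:560][0]<240)).astype(np.uint8)
n,l,s,c=cv2.connectedComponentsWithStats(m)
for i in range(1,n):
    if s[i,4]<6: continue
    q=P[l==i]; d=q[:,:2].mean(0)-ax; print(s[i,4],c[i].round(1),q.mean(0).round(4),np.linalg.norm(d).round(4),np.degrees(np.arctan2(d[1],d[0])).round(1))
m=(z>.1)&(z<.122)&(np.mgrid[:420,:560][0]<70); q=P[m]; print('pin',q.mean(0),z[m].max(), cv2.minEnclosingCircle(q[z[m]>.106][:,:2].astype(np.float32)))
for u,v in [(298,71),(232,102),(290,147)]:
    d=onplane(w,[u,v],.088)[0,:2]-ax;print(np.linalg.norm(d).round(4),np.degrees(np.arctan2(d[1],d[0])).round(1))
```

```text
61 [298.   70.7] [0.598  0.17   0.0872] 0.0379 55.4
64 [232.6 103.2] [0.539  0.1421 0.0872] 0.0377 174.9
59 [290.7 144.4] [0.5923 0.1049 0.087 ] 0.0374 -64.9
pin [0.54989419 0.19586772 0.11312963] 0.11706669397608432 ((0.549582839012146, 0.1968659907579422), 0.009082846343517303)
0.0376 55.2
0.0382 173.5
0.0392 -67.3
```

Call:
move_arm(motion=[[-0.6,0.0,0,0,0,0],[-1,0.1,0.1,0,0,0],[-1,0.1,0.1,0,0,0]])

```text
time: 1.08
tool_pos: [0.5842, -0.0434, 0.2455]
tool_rot: [-3.139, 0.0, 1.566]
contact_force: [-1.0, 0.2, -0.2]
opening: 0.0917
grip_force: 0.0
```

Call:
move_arm(motion=[[-0.6,0.1,0.2,0,0,0],[-1,0.2,0.2,0,0,0],[-1,0.2,0.2,0,0,0],[-1,0.2,0.2,0,0,0]])

```text
time: 1.58
tool_pos: [0.6046, -0.1391, 0.2268]
tool_rot: [-3.141, -0.001, 1.571]
contact_force: [-0.5, -0.2, -0.3]
opening: 0.0917
grip_force: 0.0
```

Call:
move_arm(motion=[[-0.6,0,0,0,0,0],[-0.6,0,0,0,0,0],[-0.6,0,0,0,0,0]])

```text
time: 1.95
tool_pos: [0.6049, -0.1985, 0.227]
tool_rot: [3.141, -0.001, 1.572]
contact_force: [0.2, 0.6, -0.1]
opening: 0.0918
grip_force: 0.0
```

Run:
```python
from h import *
import pickle
w=snap('wrist'); pickle.dump(w,open('w2.pkl','wb')); cv2.imwrite('pics/w2.png',w['bgr']); print(robot.observe()['tool_pos'],robot.observe()['tool_rot'])
P=cloud(w); z=P[...,2]
m=((z>.036)&(z<.043)&(np.mgrid[:420,:560][0]<240)).astype(np.uint8)
n,l,s,c=cv2.connectedComponentsWithStats(m)
for i in range(1,n):
    if s[i,4]>30: print(s[i],cv2.minEnclosingCircle(P[l==i][:,:2].astype(np.float32)))
```

```text
[ 0.60502676 -0.19822922  0.22702537] [ 3.14138266e+00 -6.01806938e-04  1.57219442e+00]
[440  14  38  45  94] ((0.7790486812591553, -0.053414128720760345), 0.025472916662693024)
[411  58  33  64 147] ((0.7665828466415405, -0.10193594545125961), 0.029397279024124146)
[ 244   93   58   58 1088] ((0.6063297390937805, -0.1323642134666443), 0.02809896133840084)
[444 122  25  25  73] ((0.7879325747489929, -0.14269980788230896), 0.01722455956041813)
[134 147  30  79 213] ((0.48005834221839905, -0.19677525758743286), 0.041676249355077744)
```

View pics/w2.png

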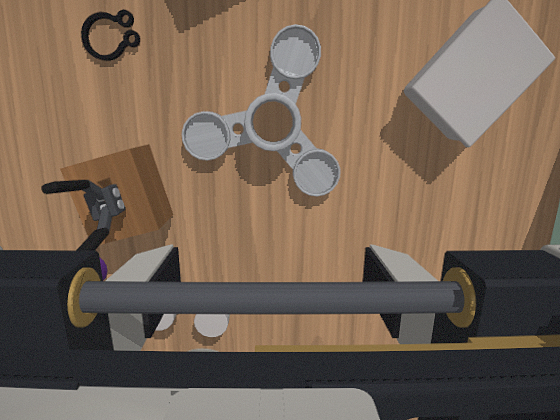

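Run:
```python
from h import *
import pickle
w=pickle.load(open('w2.pkl','rb')); P=cloud(w); z=P[...,2]; ax=np.array([.6063,-.1324])
r=np.linalg.norm(P[...,:2]-ax,axis=2)
m=((z>.010)&(z<.02)&(r>.045)&(r<.11)).astype(np.uint8)
n,l,s,c=cv2.connectedComponentsWithStats(m)
for i in range(1,n):
    if s[i,4]<40: continue
    q=P[l==i]; (x,y),rr=cv2.minEnclosingCircle(q[:,:2].astype(np.float32)); d=np.array([x,y])-ax; print(s[i,4],c[i].round(1),rr,np.linalg.norm(d).round(4),np.degrees(np.arctan2(d[1],d[0])).round(1))
for u,v in [(296,51),(207,134),(317,171)]:
    d=onplane(w,[u,v],.014)[0,:2]-ax;print(np.linalg.norm(d).round(4),np.degrees(np.arctan2(d[1],d[0])).round(1))
for u,v in [(285,86),(237.5,128),(296,147.5)]:
    d=onplane(w,[u,v],.008)[0,:2]-ax;print(np.linalg.norm(d).round(4),np.degrees(np.arctan2(d[1],d[0])).round(1))
```

```text
522 [296.   49.8] 0.025765158236026764 0.0711 71.6
445 [204.2 135.5] 0.02568771317601204 0.0721 -168.5
421 [317.7 172.7] 0.025719592347741127 0.0721 -48.6
0.0725 71.1
0.0703 -169.3
0.0713 -47.4
0.0378 69.9
0.038 -169.2
0.0377 -47.5
```

Call:
move_arm(motion=[[0.3,0,0.4,0,0,0],[0.66,0.013,0.9,0,0,0],[0.66,0.013,1,0,0,0],[0.66,0.013,1,0,0,0],[0.66,0.013,1,0,0,0]])

```text
time: 2.62
tool_pos: [0.6074, -0.1347, 0.1286]
tool_rot: [3.138, 0.001, 1.571]
contact_force: [-0.1, -0.8, -0.7]
opening: 0.0917
grip_force: 0.0
```

```bash
python3 -c "
from h import *
s=robot.observe();print(s['tool_pos'],s['tool_rot'],rel([.6063,-.1324,.022]))"
```

```text
[ 0.60739805 -0.13466085  0.12858919] [3.13832411e+00 1.28306801e-03 1.57056468e+00] [ 0.024 -0.014  1.066]
```

Call:
move_arm(motion=[[0,0,0.5,0,0,0],[0,0,0.9,0,0,0],[0,0,1,0,0,0],[0,0,1,0,0,0]])

```text
time: 3.12
tool_pos: [0.6071, -0.1347, 0.0278]
tool_rot: [3.14, 0.001, 1.57]
contact_force: [1.0, -0.5, 0.4]
opening: 0.0919
grip_force: 0.0
```

Call:
move_arm(motion=[[0,0,0.04,0,0,0],[0,0,0.04,0,0,0],[0,0,0.04,0,0,0],[0,0,0.04,0,0,0],[0,0,0.04,0,0,0],[0,0,0.04,0,0,0],[0,0,0.04,0,0,0]], fingers=-1, newtons=35)

```text
time: 4.0
tool_pos: [0.6065, -0.134, 0.0232]
tool_rot: [3.141, 0.0, 1.571]
contact_force: [-0.9, -0.2, 4.9]
opening: 0.056
grip_force: 35.0
```

Call:
move_arm(motion=[[0,0,-0.3,0,0,0],[0,0,-0.7,0,0,0],[0,0,-1,0,0,0],[0,0,-1,0,0,0]])

```text
time: 4.5
tool_pos: [0.6075, -0.1343, 0.1244]
tool_rot: [3.138, 0.001, 1.571]
contact_force: [-0.4, -0.1, -2.9]
opening: 0.0554
grip_force: 35.0
```

Call:
move_arm(motion=[[0.3,0,-0.4,0,0,0],[0.6,0,-0.7,0,0,0],[1,-0.1,-0.7,0,0,0],[1,-0.1,-0.7,0,0,0]])

```text
time: 5.0
tool_pos: [0.5949, -0.0312, 0.1907]
tool_rot: [-3.138, -0.001, 1.574]
contact_force: [1.5, 0.2, -3.4]
opening: 0.0556
grip_force: 35.0
```

Call:
move_arm(motion=[[0.5,-0.1,0,0,0,0],[1,-0.193,0,0,0,0],[1,-0.193,0,0,0,0],[1,-0.193,0,0,0,0]])

```text
time: 5.5
tool_pos: [0.5768, 0.0653, 0.1912]
tool_rot: [-3.14, 0.001, 1.571]
contact_force: [-0.1, 0.1, -2.0]
opening: 0.0558
grip_force: 35.0
```

Call:
move_arm(motion=[[0.4,0,0,0,0,0.04],[0.73,0,0,0,0,0.091],[0.73,0,0,0,0,0.091],[0.73,0,0,0,0,0.091],[0.73,0,0,0,0,0.091]])

```text
time: 6.12
tool_pos: [0.5772, 0.1375, 0.1924]
tool_rot: [-3.141, 0.001, 1.284]
contact_force: [-0.2, -0.6, -1.8]
opening: 0.0554
grip_force: 35.0
```

Run:
```python
from h import *
w=snap('wrist'); cv2.imwrite('pics/w3.png',w['bgr']);print(robot.observe())
for n in ['scene','side']:
    c=snap(n); P=cloud(c); cv2.imwrite(f'pics/{n}3.png',c['bgr'])
```

```text
{'time': 6.175, 'qpos': array([ 1.05225801e-01,  4.94451418e-01,  1.37988876e+00, -3.07833664e-04,
        1.26749267e+00,  3.92200802e-01]), 'qvel': array([ 0.00734993, -0.00291862, -0.00146372,  0.00467188,  0.00114543,
        0.00620912]), 'joint_efforts': array([ 9.58653353e-02, -5.20546496e+01, -2.51765603e+01,  8.66559776e-02,
        1.44491056e-03, -1.79662742e-02]), 'tool_pos': array([0.5772175 , 0.13769431, 0.19255294]), 'tool_rot': array([-3.14148297e+00,  3.63267337e-04,  1.28391332e+00]), 'contact_force': array([-0.36960899, -0.61731088, -2.80545273]), 'torque': array([ 0.04607894, -0.01648747, -0.01086113]), 'grip_force': 34.999471977353096, 'opening': 0.05530491650218452}
```

View pics/w3.png

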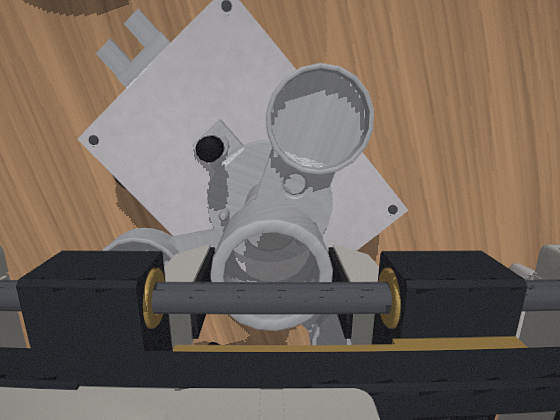

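Carrier over the hub: a stud shows through the arm's hole at (294,184), so the alignment is about right. Lowering.

Call:
move_arm(motion=[[0,0,0.3,0,0,0],[0,0,0.5,0,0,0],[0,0,0.65,0,0,0],[0,0,0.75,0,0,0],[0,0,0.75,0,0,0],[0,0,0.75,0,0,0]])

```text
time: 7.02
tool_pos: [0.5771, 0.1389, 0.1182]
tool_rot: [3.141, 0.0, 1.285]
contact_force: [-0.6, -1.3, -3.0]
opening: 0.056
grip_force: 35.0
```

```bash
python3 -c "
from h import *
w=snap('wrist'); cv2.imwrite('pics/w4.png',w['bgr'])"
```

```text
(no output)
```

View pics/w4.png

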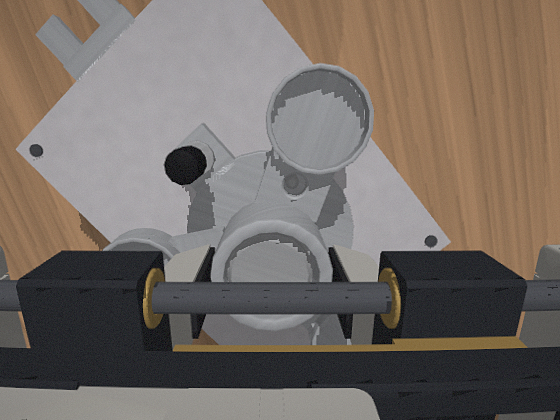

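The spindle is inside the bore with no contact force, and the stud is centred in the hole at (294,183). Continuing down.

Call:
move_arm(motion=[[0,0,0.05,0,0,0],[0,0,0.1,0,0,0],[0,0,0.15,0,0,0],[0,0,0.19,0,0,0],[0,0,0.21,0,0,0],[0,0,0.22,0,0,0],[0,0,0.22,0,0,0]])

```text
time: 7.95
tool_pos: [0.5769, 0.139, 0.0971]
tool_rot: [3.141, -0.0, 1.285]
contact_force: [-5.6, -2.7, 8.5]
opening: 0.0558
grip_force: 35.0
```

Call:
move_arm(motion=[[0,0,0.0,0,0,0],[0,0,0,0,0,0],[0,0,0,0,0,0],[0,0,0,0,0,0],[0,0,-0.3,0,0,0],[0,0,-0.6,0,0,0],[0,0,-1,0,0,0],[0,0,-1,0,0,0]], fingers=1)

```text
time: 8.95
tool_pos: [0.5789, 0.1393, 0.1992]
tool_rot: [3.135, -0.003, 1.285]
contact_force: [-0.3, 0.7, -1.2]
opening: 0.0918
grip_force: 0.0
```

```bash
cat > m.py <<'E'
from h import *
# pose of commanded tool: x,y,z,yaw -> camera T
def snapc(x,y,z,yaw):
    c=robot.read_camera('wrist'); T=np.eye(4); T[:3,:3]=R.from_euler('xyz',[np.pi,0,yaw]).as_matrix(); T[:3,3]=[x,y,z]
    c['T']=T@np.array(c['hand_eye']); c['f']=210/np.tan(np.radians(c['vfov'])/2); c['bgr']=c['image'][:,:,::-1].copy(); return c
E
python3 - <<'E'
from m import *
w=snapc(.577,.139,.196,1.284); P=cloud(w); z=P[...,2]; print(robot.observe()['tool_pos'])
cv2.imwrite('pics/w5.png',w['bgr'])
r=np.linalg.norm(P[...,:2]-[.577,.139],axis=2)
for zz in np.arange(.072,.095,.002): print(zz.round(3),((z>zz)&(z<zz+.002)&(r<.11)).sum())
c=snap('scene'); P=cloud(c); z=P[...,2]; r=np.linalg.norm(P[...,:2]-[.577,.139],axis=2)
m=(z>.109)&(z<.118)&(r<.032)&(r>.019); print(m.sum(),z[m].mean())
E
```

```text
[0.57772814 0.13912594 0.19703654]
0.072 931
0.074 184
0.076 434
0.078 6736
0.08 2020
0.082 321
0.084 418
0.086 1249
0.088 298
0.09 35
0.092 46
0.094 45
116 0.11266734772232824
```

Call:
move_arm(motion=[[0,0,-0.3,0,0,-0.05],[0,0,-0.3,0,0,-0.091],[0,0,-0.3,0,0,-0.091]])

```text
time: 9.43
tool_pos: [0.5765, 0.1389, 0.2244]
tool_rot: [-3.139, 0.0, 1.57]
contact_force: [0.3, -0.8, -1.5]
opening: 0.0914
grip_force: 0.0
```

Call:
move_arm(motion=[[-0.5,-0.3,0,0,0,0],[-1,-0.7,0,0,0,0],[-1,-1,0,0,0,0]])

```text
time: 9.8
tool_pos: [0.475, 0.0367, 0.2243]
tool_rot: [-3.139, 0.0, 1.564]
contact_force: [0.7, -0.1, 0.8]
opening: 0.0916
grip_force: 0.0
```

Call:
move_arm(motion=[[-0.5,-0.2,0,0,0,0],[-1,-0.37,0,0,0,0],[-1,-0.37,0,0,0,0]])

```text
time: 10.18
tool_pos: [0.4386, -0.0634, 0.2248]
tool_rot: [-3.14, -0.0, 1.563]
contact_force: [-0.1, 0.3, -0.4]
opening: 0.0921
grip_force: 0.0
```

Call:
move_arm(motion=[[-0.49,0,0,0,0,0],[-0.49,0,0,0,0,0],[-0.49,0,0,0,0,0],[-0.49,0,0,0,0,0]])

```text
time: 10.68
tool_pos: [0.44, -0.1087, 0.2254]
tool_rot: [-3.141, -0.001, 1.572]
contact_force: [-0.9, -0.3, -0.3]
opening: 0.0917
grip_force: 0.0
```

Run:
```python
from m import *
import pickle
w=snapc(.44,-.11,.226,1.571); pickle.dump(w,open('w6.pkl','wb')); print(robot.observe()['tool_pos'],robot.observe()['tool_rot'])
cv2.imwrite('pics/w6.png',w['bgr'])
m=((w['image'].max(2)<50)&(np.mgrid[:420,:560][0]<235)).astype(np.uint8)
n,l,s,c=cv2.connectedComponentsWithStats(m)
for i in range(1,n):
    if s[i,4]>30: print(s[i],c[i], onplane(w,c[i],.003)[0])
```

```text
[ 0.44003388 -0.10881883  0.22553496] [-3.14122535e+00 -4.32115923e-04  1.57191324e+00]
[348   0   7   9  40] [350.975   3.575] [0.52006905 0.0713604  0.003     ]
[352   9   7  10  42] [355.07142857  13.66666667] [0.52464675 0.06204276 0.003     ]
[356  20   7   9  39] [358.84615385  24.07692308] [0.52897394 0.05233383 0.003     ]
[243 101  55  45 580] [269.58103448 122.88965517] [ 0.43833902 -0.04597587  0.003     ]
```

View pics/w6.png

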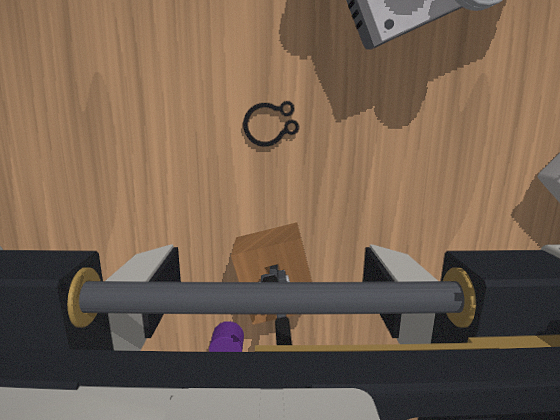

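Call:
move_arm(motion=[[-0.5,0,-0.2,0,0,0],[-1,0.1,-0.3,0,0,0],[-1,0.1,-0.3,0,0,0]])

```text
time: 11.1
tool_pos: [0.4508, -0.2121, 0.2561]
tool_rot: [3.14, 0.001, 1.568]
contact_force: [-0.2, -0.2, -0.1]
opening: 0.0916
grip_force: 0.0
```

Call:
move_arm(motion=[[-0.5,0,0,0,0,0],[-0.6,0,0,0,0,0],[-0.6,0,0,0,0,0],[-0.6,0,0,0,0,0]])

```text
time: 11.6
tool_pos: [0.4501, -0.2684, 0.2557]
tool_rot: [-3.141, -0.001, 1.572]
contact_force: [-0.9, -0.4, 0.1]
opening: 0.0922
grip_force: 0.0
```

Run:
```python
from m import *
import pickle
w=snapc(.45,-.27,.256,1.571); pickle.dump(w,open('w7.pkl','wb')); print(robot.observe()['tool_pos'],robot.observe()['tool_rot'])
cv2.imwrite('pics/w7.png',w['bgr'])
P=cloud(w); z=P[...,2]; v=np.mgrid[:420,:560][0]
for a,b in [(.05,.06),(.09,.1),(.1,.11),(.11,.12),(.12,.13),(.13,.14)]:
    m=((z>a)&(z<b)&(v<240)).astype(np.uint8); n,l,s,c=cv2.connectedComponentsWithStats(m)
    for i in range(1,n):
        if s[i,4]>15: print(a,s[i],P[l==i].mean(0).round(4))
```

```text
[ 0.45013537 -0.26855245  0.25581037] [ 3.14156843e+00 -4.73037944e-04  1.57213920e+00]
0.05 [ 219   74   92  101 4536] [ 0.4449 -0.2062  0.0559]
0.09 [253 101  14   8  33] [ 0.44   -0.1896  0.0955]
0.09 [265 144  15   7  44] [ 0.45   -0.2263  0.0949]
0.1 [252  99  15   7  35] [ 0.4398 -0.1879  0.105 ]
0.1 [265 148  15   6  38] [ 0.4502 -0.228   0.1057]
0.11 [249  95  17   9  40] [ 0.4394 -0.1863  0.1149]
0.11 [265 150  16   7  43] [ 0.451  -0.2294  0.115 ]
0.12 [248  92  17  10  49] [ 0.4391 -0.1849  0.1251]
0.12 [265 153  17  10  57] [ 0.4509 -0.2311  0.1252]
0.13 [246  85  19  15 197] [ 0.4375 -0.1805  0.1355]
0.13 [265 156  18  13 167] [ 0.4519 -0.2351  0.1355]
```

View pics/w7.png

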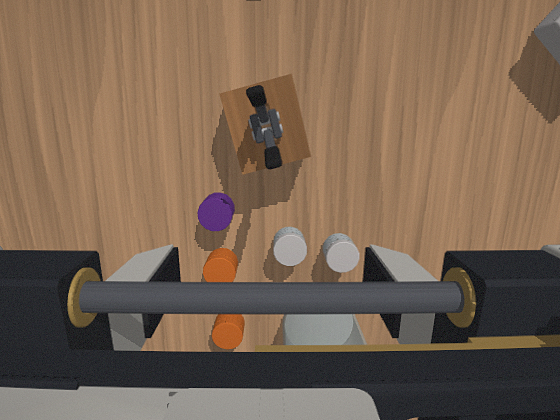

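The ring is in w6 at about (268,123) with its eyes at (287,108) and (292,127), pointing roughly +x. In w7 the pliers' handle caps are at (257,96) and (273,157). The two white pots are at (289,247) and (342,253), with decoys alongside.

Run:
```python
from m import *
import pickle
w=pickle.load(open('w6.pkl','rb'))
g=cv2.resize(w['image'][90:160,230:310].max(2),None,fx=4,fy=4,interpolation=cv2.INTER_CUBIC)
m=(g<75).astype(np.uint8)
cs,h=cv2.findContours(m,cv2.RETR_CCOMP,cv2.CHAIN_APPROX_NONE)
for k,c in enumerate(cs):
    a=cv2.contourArea(c)
    if a<60: continue
    (u,v),r=cv2.minEnclosingCircle(c); uv=[(u+.5)/4-.5+230,(v+.5)/4-.5+90]
    print(a,h[0][k][3],np.round(uv,1),r/4,onplane(w,uv,.004)[0].round(4))
    if a>1500 and h[0][k][3]<0: big=c
uv=np.array([[(p[0][0]+.5)/4-.5+230,(p[0][1]+.5)/4-.5+90] for p in big]); q=onplane(w,uv,.004)[:,:2]
# outer arc circle fit (left part)
q0=q[q[:,0]<np.median(q[:,0])+.004]
c0=q.mean(0)
from scipy.optimize import least_squares
o=q0[np.linalg.norm(q0-[.4345,-.046],axis=1)>.0205]
s=least_squares(lambda p:np.hypot(*(o-p[:2]).T)-p[2],[.4345,-.046,.023],loss='soft_l1',f_scale=.001); print('outer fit',s.x.round(4))
# block orientation from w7
w=pickle.load(open('w7.pkl','rb')); P=cloud(w); z=P[...,2]; v=np.mgrid[:420,:560][0]
m=((z>.05)&(z<.06)&(v<240)).astype(np.uint8); n,l,s,c=cv2.connectedComponentsWithStats(m); i=1+np.argmax(s[1:,4])
print(cv2.minAreaRect((P[l==i][:,:2]*1000).astype(np.float32)))
# predicted pixel of pliers tip when held: tool point (0,0,.086)
H=np.array(w['hand_eye']); 
for p in [(0,.0102,.08),(0,-.0102,.08),(0,0,.086),(.03,0,.086)]:
    q=np.linalg.inv(H)@np.array([*p,1]); x,y=q[0]/-q[2],-q[1]/-q[2]; r2=x*x+y*y; k=1+w['k1']*r2; print(p,w['f']*x*k+w['cx'],w['f']*y*k+w['cy'])
for u,v in [(290,247),(342,253)]:print(onplane(w,[u,v],.036)[0])
```

```text
12539.5 -1 [270.5 121.8] 28.357595443725586 [ 0.4394 -0.0449  0.004 ]
871.0 0 [291.2 127. ] 4.640202522277832 [ 0.4616 -0.0503  0.004 ]
924.5 0 [286.9 108.5] 4.787466049194336 [ 0.4567 -0.0311  0.004 ]
outer fit [ 0.433  -0.0476  0.0228]
((444.68817138671875, -207.9136505126953), (74.4955825805664, 84.14336395263672), 14.619892120361328)
(0, 0.0102, 0.08) 285.2404649554031 218.2527591461611
(0, -0.0102, 0.08) 256.94576875950446 218.27472513608413
(0, 0, 0.086) 271.0977118029687 215.92805465231277
(0.03, 0, 0.086) 271.0566433349497 175.64553832465322
[ 0.47200816 -0.34713259  0.036     ]
[ 0.53352305 -0.35483163  0.036     ]
```

Call:
move_arm(motion=[[0.6,-0.05,0,0,0,-0.05],[0.62,-0.05,0,0,0,-0.1],[0.62,-0.05,0,0,0,-0.15],[0.62,-0.05,0,0,0,-0.2],[0.62,-0.05,0,0,0,-0.25],[0.62,-0.05,0,0,0,-0.3],[0.62,-0.05,0,0,0,-0.3]])

```text
time: 12.52
tool_pos: [0.445, -0.2071, 0.2559]
tool_rot: [3.141, 0.0, 2.513]
contact_force: [0.6, -0.2, -0.3]
opening: 0.0919
grip_force: 0.0
```

Call:
move_arm(motion=[[0,0,0,0,0,-0.05],[0,0,0,0,0,-0.1],[0,0,0,0,0,-0.15],[0,0,0,0,0,-0.2],[0,0,0,0,0,-0.25],[0,0,0,0,0,-0.284],[0,0,0,0,0,-0.284],[0,0,0,0,0,-0.284]])

```text
time: 13.52
tool_pos: [0.445, -0.2077, 0.2558]
tool_rot: [-3.142, 0.0, -2.881]
contact_force: [-0.8, -0.1, 0.7]
opening: 0.0917
grip_force: 0.0
```

Call:
move_arm(motion=[[0,0,0.4,0,0,0.0],[0,0,0.8,0,0,0.0],[0,0,1,0,0,0],[0,0,1,0,0,0]])

```text
time: 14.02
tool_pos: [0.4443, -0.2074, 0.1545]
tool_rot: [3.139, -0.002, -2.88]
contact_force: [0.0, 0.5, 0.2]
opening: 0.0918
grip_force: 0.0
```

Call:
move_arm(motion=[[0,0,0.3,0,0,0.0],[0,0,0.6,0,0,0.0],[0,0,0.6,0,0,0],[0,0,0.6,0,0,0]])

```text
time: 14.52
tool_pos: [0.446, -0.2086, 0.0973]
tool_rot: [-3.14, 0.002, -2.878]
contact_force: [0.7, -0.0, 0.7]
opening: 0.092
grip_force: 0.0
```

Call:
move_arm(motion=[[0,0,0,0,0,0.0],[0,0,0,0,0,0.0],[0,0,0,0,0,0],[0,0,0,0,0,0],[0,0,0,0,0,0],[0,0,0,0,0,0]], fingers=0.217, newtons=40)

```text
time: 15.28
tool_pos: [0.4459, -0.2083, 0.0975]
tool_rot: [-3.139, 0.002, -2.878]
contact_force: [-1.2, 2.8, 13.8]
opening: 0.0561
grip_force: 9.8
```

Call:
move_arm(motion=[[0,0,-0.1,0,0,0.0],[0,0,-0.3,0,0,0.0],[0,0,-0.6,0,0,0],[0,0,-0.8,0,0,0],[0,0,-0.8,0,0,0]])

```text
time: 15.9
tool_pos: [0.4456, -0.2084, 0.1769]
tool_rot: [-3.139, 0.002, -2.878]
contact_force: [0.9, -0.1, -1.9]
opening: 0.0555
grip_force: 7.5
```

Run:
```python
from m import *
import pickle
s=robot.observe();print(s['tool_pos'],s['tool_rot'],s['contact_force'],s['opening'],s['grip_force'])
w=snapc(.445,-.208,.176,-2.878); pickle.dump(w,open('w8.pkl','wb')); cv2.imwrite('pics/w8.png',w['bgr'])
cv2.imwrite('pics/w8c.png',cv2.resize(w['bgr'][80:280,140:400],(780,600),interpolation=2))
```

```text
[ 0.44564151 -0.20838515  0.17694124] [-3.13936769e+00  2.01767620e-03 -2.87772664e+00] [ 0.88489116 -0.0876087  -1.8658451 ] 0.055472599554431075 7.461890500271693
```

View pics/w8c.png

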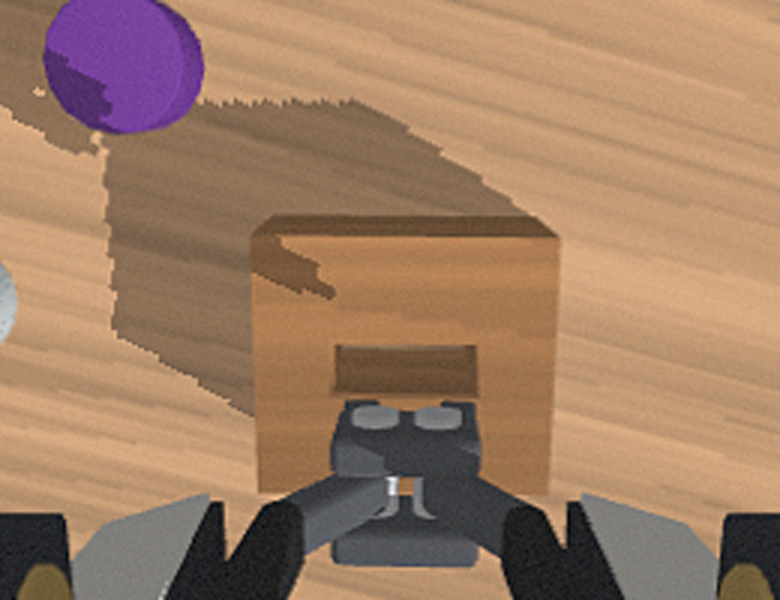

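Call:
move_arm(motion=[[-0.3,0.5,0,0,0,0.0],[-0.57,1,0,0,0,0.0035],[-0.573,1,0.3,0,0,0.0035],[-0.573,1,0.3,0,0,0.0035]])

```text
time: 16.45
tool_pos: [0.4722, -0.0952, 0.1431]
tool_rot: [3.138, -0.006, -2.887]
contact_force: [0.8, -0.2, -1.6]
opening: 0.0558
grip_force: 7.5
```

Call:
move_arm(motion=[[0,0.4,0.2,0,0,0],[0,0.575,0.4,0,0,0],[0,0.575,0.4,0,0,0],[0,0.575,0.4,0,0,0]])

```text
time: 16.95
tool_pos: [0.4608, -0.042, 0.1066]
tool_rot: [-3.141, 0.001, -2.889]
contact_force: [-0.8, -0.3, -1.7]
opening: 0.0558
grip_force: 7.5
```

Run:
```python
from m import *
import pickle
s=robot.observe();print(s['tool_pos'],s['tool_rot'],s['opening'])
ims=[]
for n,T in [('scene',(.459,-.041,.025)),('side',(.459,-.041,.025)),]:
    c=snap(n); pickle.dump(c,open(n+'9.pkl','wb')); q=np.linalg.inv(c['T'])@np.array([*T,1]); u=int(c['f']*q[0]/-q[2]+c['cx']); v=int(-c['f']*q[1]/-q[2]+c['cy']); print(n,u,v)
    ims.append(cv2.resize(c['bgr'][v-40:v+35,u-48:u+48],(400,312),interpolation=2))
w=snapc(.459,-.041,.106,-2.889); pickle.dump(w,open('w9.pkl','wb'));ims.append(cv2.resize(w['bgr'][60:280,140:400],(400,338),interpolation=2)[-312:])
cv2.imwrite('pics/m9.png',np.vstack([np.hstack(ims[:2]),np.hstack([ims[2],ims[2]*0])])[:600])
```

```text
[ 0.4607916  -0.04196921  0.10662141] [-3.14053466e+00  1.33972830e-03 -2.88946400e+00] 0.05577178814102153
scene 287 203
side 268 244
```

View pics/m9.png

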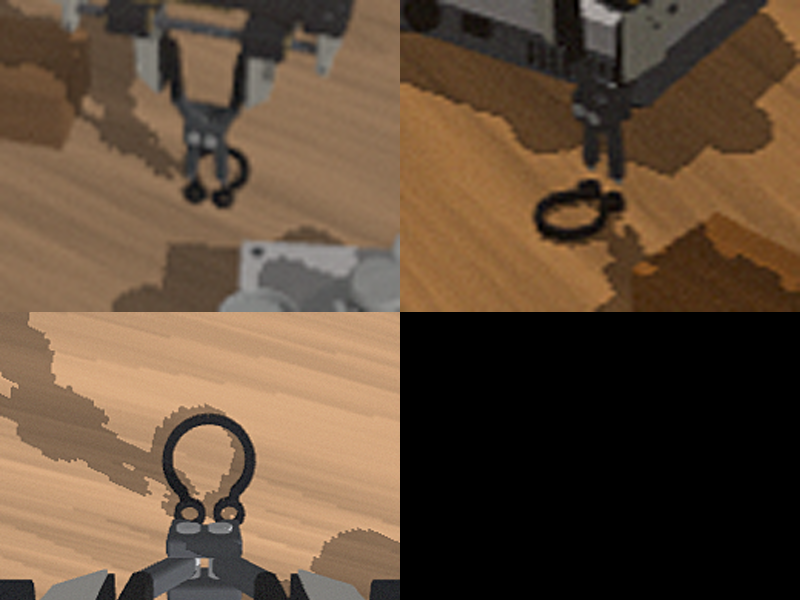

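Run:
```python
from m import *
import pickle
w=pickle.load(open('w9.pkl','rb'))
def eyes(w,x0,x1,y0,y1,th=75,zz=.006):
    g=cv2.resize(w['image'][y0:y1,x0:x1].max(2),None,fx=4,fy=4,interpolation=cv2.INTER_CUBIC)
    cs,h=cv2.findContours((g<th).astype(np.uint8),cv2.RETR_CCOMP,cv2.CHAIN_APPROX_NONE); out=[]
    for k,c in enumerate(cs):
        if h[0][k][3]<0 or cv2.contourArea(c)<300: continue
        (u,v),(a,b),_=cv2.fitEllipse(c); out.append([(u+.5)/4-.5+x0,(v+.5)/4-.5+y0]); print(cv2.contourArea(c),np.round(out[-1],1),a/4,b/4,onplane(w,out[-1],zz)[0].round(4))
    return out
eyes(w,240,305,120,215)
# tips in scene & side: tip-ends on the vertical plane; get ring eye vs tip pix difference
def proj(c,p):
    q=np.linalg.inv(c['T'])@np.array([*p,1]); x,y=q[0]/-q[2],-q[1]/-q[2]; k=1+c['k1']*(x*x+y*y); return np.round([c['f']*x*k+c['cx'],c['f']*y*k+c['cy']],1)
T=np.array([.459,-.041]); yv=np.array([np.cos(np.radians(104.5)),np.sin(np.radians(104.5))])
for n in ['scene','side']:
    c=pickle.load(open(n+'9.pkl','rb'))
    for sgn in (1,-1):
        p=T+sgn*.0102*yv; print(n,'tip',proj(c,[*p,.020]),'eye',proj(c,[*p,.006]))
    u,v=(287,203) if n=='scene' else (268,244)
    g=c['image'].max(2)[v-10:v+22,u-14:u+16]; print(u-14,v-10); print('\n'.join(' '.join('%3d'%k for k in r) for r in g))
```

```text
1267.0 [262.9 207.6] 8.841719627380371 11.489969253540039 [ 0.4583 -0.0479  0.006 ]
1275.0 [288.3 207.5] 9.066722869873047 11.307574272155762 [ 0.4533 -0.0288  0.006 ]
scene tip [291.2 205.4] eye [291.1 208.7]
scene tip [284.5 204.2] eye [284.5 207.4]
273 193
 94 113 153 152 153 153 152 152 154 141  65  57  60  61  64  65  66  66  64  63  74 120 148 142 147 143 142 140 137 135
 91  99 119 129 148 150 153 153 157 143  63  58  76  62  55  59  56  61  62  64  94 139 142 143 144 144 147 142 144 141
 90  86  83 105 146 142 144 146 151 138  70  92 112 104  53  74  84  63  53  74 117 151 141 140 139 140 141 145 148 147
 89  97 113  93 122 139 139 140 146 134  70  99 125 112  63  98 113 103  63  76 124 156 150 147 146 142 143 142 142 145
 88  94 107  95 124 135 135 135 139 133  92  73  91  86  61 100 123 112  66  64 102 147 157 155 153 152 149 144 142 141
 88  88  89  96 109 115 134 135 136 137 118  42  55  51  38  66  85  82  60  59  59  91 114 133 158 153 154 151 150 145
 89  91  88  89  86  93 116 136 133 127 108  52  56  49  28  24  35  58  56  58  51  16  36  76 129 155 152 153 153 151

[... 6229 characters left out ...]
  24  17  20  20  25  23  31  52  72  80  85  81  81 121 133  76  76  81 125 161 158 154 151 144 143
 90  84  67  57  25  24  26  29  33  41  59  83  81  77  77  80  83  80  78  85  87  83  77 118 157 155 159 152 148 149
164 172 137  90  90  88  88  83  86  77  75 111 150 144 143 122  83  80  85  81  86  88  79 120 153 153 155 155 157 152
158 167 165 164 170 168 134 113 150 142 145 140 135 137 140 123  77  80  83  82  83  81  85  79 111 154 159 158 158 112
164 160 161 159 167 170 162 154 148 148 138 138 137 134 140 119  74  74  79  85  85  88  84  81 120 156 156 136 121 103
162 162 160 160 159 161 164 161 151 149 145 141 137 138 133 142 113  81  84  82  83  85  82  85  85  97  92  69  63  67
```

Call:
move_arm(motion=[[0,0.017,0,0,0,0],[0,0.017,0.05,0,0,0],[0,0.017,0.09,0,0,0],[0,0.017,0.12,0,0,0],[0,0.017,0.145,0,0,0],[0,0.017,0.145,0,0,0]])

```text
time: 17.85
tool_pos: [0.4593, -0.0391, 0.091]
tool_rot: [3.141, -0.0, -2.889]
contact_force: [0.5, 1.1, -2.5]
opening: 0.0558
grip_force: 7.5
```

Call:
move_arm(motion=[[0,0,0.01,0,0,0],[0,0,0.02,0,0,0],[0,0,0.03,0,0,0],[0,0,0.03,0,0,0],[0,0,0.03,0,0,0]])

```text
time: 18.48
tool_pos: [0.4603, -0.0392, 0.0892]
tool_rot: [-3.141, 0.002, -2.889]
contact_force: [0.2, 0.9, 7.1]
opening: 0.0563
grip_force: 8.2
```

Run:
```python
from m import *
ims=[]
for n,(u,v) in [('scene',(287,205)),('side',(268,247))]:
    c=snap(n); ims.append(cv2.resize(c['bgr'][v-25:v+20,u-30:u+30],(400,300),interpolation=2))
w=robot.read_camera('wrist')['image'][:,:,::-1]; ims.append(cv2.resize(w[130:250,190:350],(400,300),interpolation=2))
cv2.imwrite('pics/m10.png',np.vstack([np.hstack(ims[:2]),np.hstack([ims[2],ims[2]*0])])); print(robot.observe()['contact_force'],robot.observe()['torque'])
```

```text
[-0.50704496  0.8478444   7.25297043] [0.26405696 0.0995109  0.01900471]
```

View pics/m10.png

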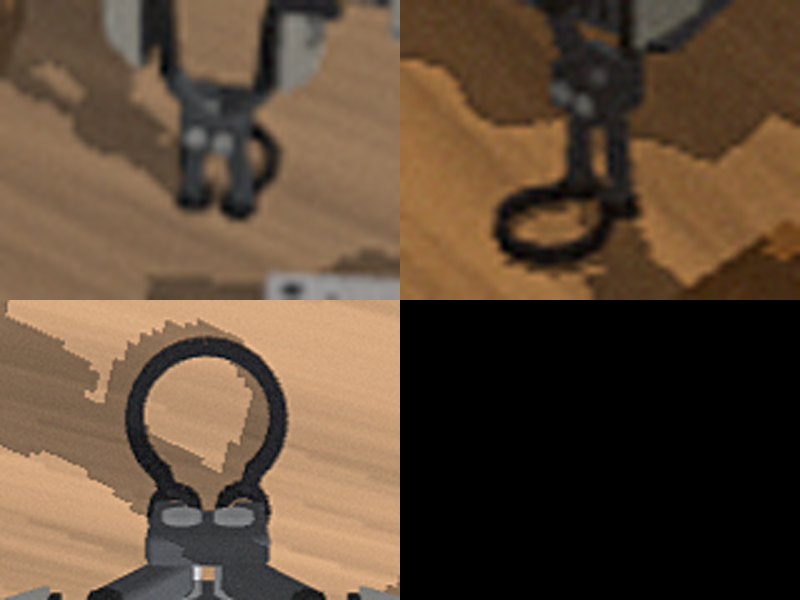

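Call:
move_arm(motion=[[0,0,-0.005,0,0,0],[0,0,-0.005,0,0,0],[0,0,-0.005,0,0,0],[0,0,-0.005,0,0,0]], fingers=0.0)

```text
time: 19.12
tool_pos: [0.4601, -0.0385, 0.0899]
tool_rot: [3.141, 0.002, -2.889]
contact_force: [-1.5, 4.1, 11.0]
opening: 0.0461
grip_force: 17.0
```

Call:
move_arm(motion=[[0,0,0,0,0,0],[0,0,0,0,0,0],[0,0,0,0,0,0],[0,0,0,0,0,0],[0,0,0,0,0,0]], fingers=-0.36)

```text
time: 19.75
tool_pos: [0.4604, -0.0386, 0.09]
tool_rot: [-3.141, 0.003, -2.889]
contact_force: [-0.8, 3.9, 10.6]
opening: 0.0318
grip_force: 40.4
```

Run:
```python
from m import *
ims=[]
for n,(u,v) in [('scene',(287,205)),('side',(268,247))]:
    c=snap(n); ims.append(cv2.resize(c['bgr'][v-25:v+20,u-30:u+30],(400,300),interpolation=2))
w=robot.read_camera('wrist')['image'][:,:,::-1]; ims.append(cv2.resize(w[130:250,190:350],(400,300),interpolation=2))
cv2.imwrite('pics/m11.png',np.vstack([np.hstack(ims[:2]),np.hstack([ims[2],ims[2]*0])])); print(robot.observe()['contact_force'],robot.observe()['torque'])
```

```text
[-1.00822993  4.13463932 10.9029677 ] [ 0.99776585  0.14138833 -0.00228554]
```

View pics/m11.png

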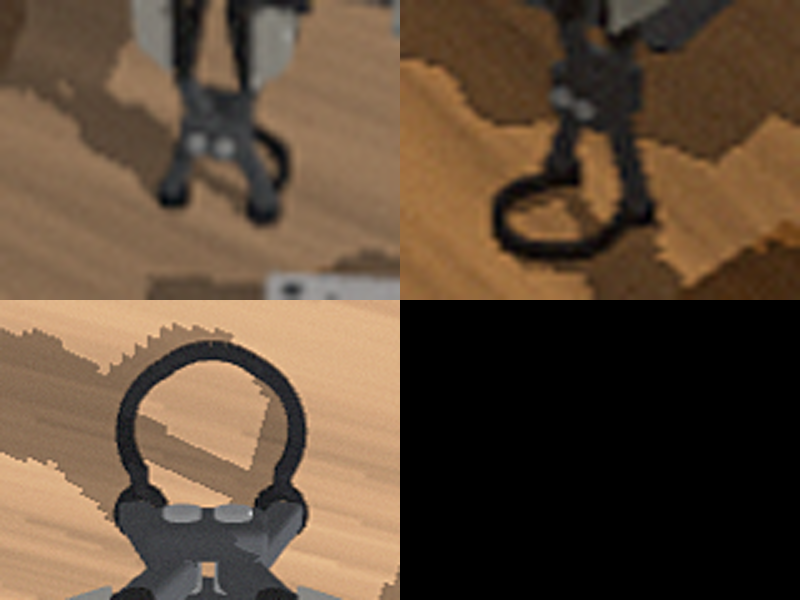

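Call:
move_arm(motion=[[0,0,-0.02,0,0,0],[0,0,-0.1,0,0,0],[0,0,-0.3,0,0,0],[0,0,-0.5,0,0,0],[0,0,-0.8,0,0,0],[0,0,-1,0,0,0],[0,0,-1,0,0,0]])

```text
time: 20.78
tool_pos: [0.4602, -0.0395, 0.19]
tool_rot: [-3.14, 0.003, -2.889]
contact_force: [0.4, 0.2, -2.3]
opening: 0.0313
grip_force: 39.4
```

Run:
```python
from m import *
import pickle
ims=[]
s=robot.observe();print(s['tool_pos'],s['tool_rot'],s['contact_force'],s['torque'],s['opening'])
def proj(c,p):
    q=np.linalg.inv(c['T'])@np.array([*p,1]); return int(c['f']*q[0]/-q[2]+c['cx']),int(-c['f']*q[1]/-q[2]+c['cy'])
for n in ['scene','side']:
    c=snap(n); u,v=proj(c,[.459,-.04,.105]); ims.append(cv2.resize(c['bgr'][v-25:v+20,u-30:u+30],(400,300),interpolation=2))
w=snapc(.4586,-.0394,.189,-2.889); pickle.dump(w,open('w12.pkl','wb')); ims.append(cv2.resize(w['bgr'][130:250,190:350],(400,300),interpolation=2))
cv2.imwrite('pics/m12.png',np.vstack([np.hstack(ims[:2]),np.hstack([ims[2],ims[2]*0])]))
m=(w['image'].max(2)<60).astype(np.uint8); m[250:]=0
n,l,st,ce=cv2.connectedComponentsWithStats(m); print([ (x.tolist()) for x in st if x[4]>200])
```

```text
[ 0.46017883 -0.03945835  0.19002034] [-3.13994035e+00  2.85175973e-03 -2.88878373e+00] [ 0.36614523  0.2076527  -2.2844034 ] [ 0.14394786 -0.04801161  0.03679766] 0.03133909945390782
[[0, 0, 560, 420, 233302], [235, 147, 77, 76, 1229], [482, 235, 32, 15, 423]]
```

View pics/m12.png

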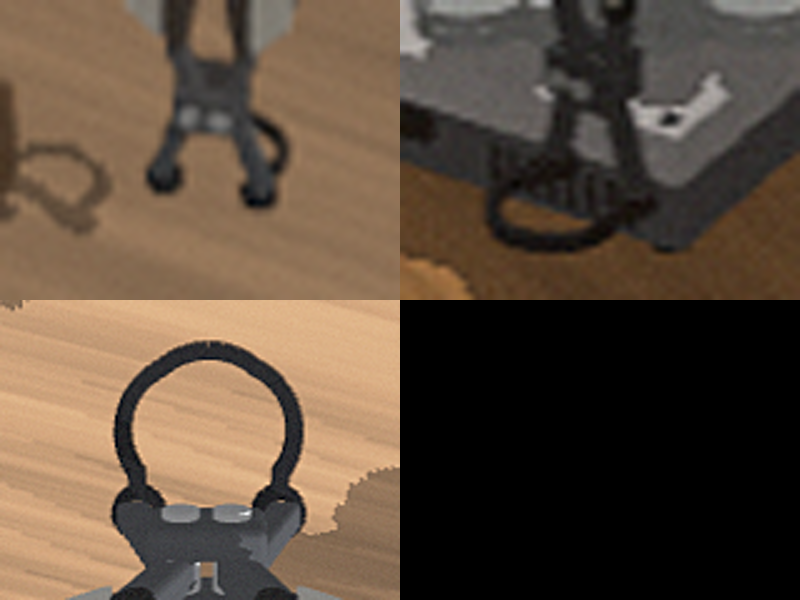

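Call:
move_arm(motion=[[0,0,-0.3,0,0,0],[0,0,-0.56,0,0,0],[-0.4,0.2,-0.56,0,0,0],[-0.8,0.5,-0.56,0,0,0],[-1,0.6,-0.56,0,0,0]])

```text
time: 21.55
tool_pos: [0.5418, 0.0458, 0.2431]
tool_rot: [3.14, -0.002, -2.887]
contact_force: [-0.7, -0.1, -2.0]
opening: 0.0315
grip_force: 39.4
```

Call:
move_arm(motion=[[-0.4,0.2,0,0,0,0],[-0.8,0.5,0,0,0,0],[-1,0.6,0,0,0,0]])

```text
time: 21.92
tool_pos: [0.6236, 0.1292, 0.2424]
tool_rot: [3.141, -0.003, -2.887]
contact_force: [0.2, -0.6, -2.0]
opening: 0.0317
grip_force: 39.4
```

Call:
move_arm(motion=[[-0.3,0.15,0,0,0,0],[-0.476,0.252,0,0,0,0],[-0.476,0.252,0,0,0,0],[-0.476,0.252,0,0,0,0]])

```text
time: 22.42
tool_pos: [0.6622, 0.1628, 0.2436]
tool_rot: [-3.142, -0.002, -2.889]
contact_force: [0.4, -1.0, -1.1]
opening: 0.0322
grip_force: 39.4
```

Run:
```python
from m import *
import pickle
s=robot.observe();print(s['tool_pos'],s['tool_rot'],s['contact_force'],s['opening'])
w=snapc(.662,.163,.245,-2.889); pickle.dump(w,open('w13.pkl','wb')); cv2.imwrite('pics/w13.png',w['bgr'])
P=cloud(w); z=P[...,2]; v=np.mgrid[:420,:560][0]
r=np.linalg.norm(P[...,:2]-[.575,.139],axis=2)
m=(z>.126)&(z<.136)&(v<245)&(r<.03); print('spindle',m.sum(),cv2.minEnclosingCircle(P[m][:,:2].astype(np.float32)),z[m].mean(), np.argwhere(m).mean(0))
dm=(w['range_z']>0)&(w['range_z']<.27)&(w['image'].max(2)<70)&(v<235)&(v>100); 
Ht=np.linalg.inv(np.array(w['hand_eye'])); 
h=np.array(w['hand_eye']); d=rays(w,np.argwhere(dm)[:,::-1])*w['range_z'][dm][:,None]; T=d@h[:3,:3].T+h[:3,3]
print('dark pts tool frame',len(T)); 
for a in np.arange(-.01,.06,.004):
    k=(T[:,0]>=a)&(T[:,0]<a+.004)
    if k.sum()>3: print(a.round(3),k.sum(),'y',T[k,1].min().round(4),T[k,1].max().round(4),'z',np.median(T[k,2]).round(4))
print('max x',np.percentile(T[:,0],99.5))
```

```text
[0.66217657 0.16281215 0.24358987] [-3.14151886e+00 -2.28004466e-03 -2.88888430e+00] [ 0.40688994 -1.01136818 -1.13502146] 0.032190433079916904
spindle 2304 ((0.5762174129486084, 0.13949896395206451), 0.020285513252019882) 0.13257196691713857 [ 91.06684028 269.296875  ]
dark pts tool frame 2296
-0.006 8 y -0.0259 0.0277 z 0.0839
-0.002 80 y -0.0267 0.029 z 0.0667
0.002 368 y -0.0266 0.029 z 0.0749
0.006 382 y -0.025 0.0274 z 0.027
0.01 531 y -0.0225 0.0251 z 0.0283
0.014 111 y -0.0242 0.0264 z 0.0838
0.018 79 y -0.0253 0.0278 z 0.084
0.022 75 y -0.0254 0.0278 z 0.0842
0.026 78 y -0.0252 0.0276 z 0.0845
0.03 66 y -0.0245 0.0269 z 0.0844
0.034 85 y -0.0235 0.026 z 0.0846
0.038 114 y -0.0207 0.023 z 0.0846
0.042 147 y -0.0171 0.0193 z 0.0848
0.046 162 y -0.0106 0.0145 z 0.0849
0.05 10 y -0.0022 0.0061 z 0.0849
max x 0.049516430411105615
```

Call:
move_arm(motion=[[0.3,-0.01,0,0,0,0],[0.5,-0.02,0,0,0,0],[0.65,-0.025,0,0,0,0],[0.65,-0.025,0,0,0,0],[0.65,-0.025,0,0,0,0],[0.65,-0.025,0,0,0,0]], fingers=-0.4, newtons=52)

```text
time: 23.22
tool_pos: [0.6009, 0.1446, 0.2446]
tool_rot: [-3.142, 0.0, -2.889]
contact_force: [-0.2, 0.9, -2.1]
opening: 0.0313
grip_force: 51.2
```

```bash
cat > ring.py <<'E'
from m import *
def look():
    w=snapc(0,0,0,0); h=np.array(w['hand_eye']); v,u=np.mgrid[:420,:560]
    d=rays(w,np.c_[u.ravel(),v.ravel()])*w['range_z'].reshape(-1,1); T=(d@h[:3,:3].T+h[:3,3]).reshape(420,560,3)
    dark=(w['image'].max(2)<70)&(v<235)&(v>100)&(w['range_z']>.05)
    k=dark&(T[...,0]>.014)&(T[...,0]<.055)&(T[...,2]>.07)&(T[...,2]<.095)&(abs(T[...,1])<.035); q=T[k]
    print('ring back x',np.percentile(q[:,0],99.5).round(4),'y span',np.percentile(q[:,1],[.3,99.7]).round(4),'zfront,back',np.median(q[q[:,0]<.025,2]).round(4),np.median(q[q[:,0]>.042,2]).round(4))
    return w,T
E
python3 - <<'E'
from ring import *
s=robot.observe();print(s['tool_pos'],s['contact_force'],s['opening'],s['grip_force'])
w,T=look(); cv2.imwrite('pics/w14.png',w['bgr'])
g=w['image'].max(2); z=T[...,2]
v=np.mgrid[:420,:560][0]
m=(z>.108)&(z<.119)&(g>70)&(v<235); q=T[m]; print('spindle',m.sum(),q[:,0].min(),q[:,0].max(),q[:,1].min(),q[:,1].max(),np.median(q[:,2]))
E
```

```text
[0.60094472 0.14462894 0.2446056 ] [-0.21872145  0.89451712 -2.11448746] 0.03132157182597911 51.23439531773329
ring back x 0.0501 y span [-0.0253  0.0277] zfront,back 0.0841 0.0848
spindle 1772 0.005924034607309461 0.042341057886287406 -0.018717915614036802 0.020771019037182363 0.11305910491222948
```

Call:
move_arm(motion=[[0,0,0.1,0,0,0],[0,0,0.17,0,0,0],[0,0,0.2,0,0,0],[0,0,0.22,0,0,0],[0,0,0.25,0,0,0],[0,0,0.28,0,0,0],[0,0,0.28,0,0,0]])

```text
time: 24.15
tool_pos: [0.6004, 0.1447, 0.2165]
tool_rot: [-3.142, -0.0, -2.889]
contact_force: [0.4, -0.2, -2.5]
opening: 0.0314
grip_force: 51.2
```

Run:
```python
from ring import *
s=robot.observe();print(s['tool_pos'],s['contact_force'],s['torque'],s['opening'],s['grip_force'])
w,T=look()
```

```text
[0.60039369 0.14466229 0.21649872] [ 0.37729017 -0.2041273  -2.50208674] [ 0.1299456  -0.07096214 -0.00953586] 0.03140074904401063 51.23507497832179
ring back x 0.0501 y span [-0.0252  0.0276] zfront,back 0.0839 0.0847
```

Call:
move_arm(motion=[[0,0,0.03,0,0,0],[0,0,0.06,0,0,0],[0,0,0.08,0,0,0],[0,0,0.09,0,0,0],[0,0,0.1,0,0,0],[0,0,0.1,0,0,0]])

```text
time: 24.95
tool_pos: [0.6005, 0.1447, 0.2067]
tool_rot: [-3.142, 0.0, -2.889]
contact_force: [0.7, -0.6, -1.8]
opening: 0.031
grip_force: 51.2
```

Run:
```python
from ring import *
s=robot.observe();print(s['tool_pos'],s['contact_force'],s['torque'],s['opening'],s['grip_force'])
w,T=look()
```

```text
[0.60053337 0.14468258 0.20670475] [ 0.7089645  -0.59537499 -1.8216669 ] [ 0.10479619 -0.02257095  0.03269658] 0.030987572229570274 51.234876830130816
ring back x 0.0501 y span [-0.0253  0.0277] zfront,back 0.0841 0.0848
```

Not in contact yet. Continuing slowly.

Call:
move_arm(motion=[[0,0,0.01,0,0,0],[0,0,0.02,0,0,0],[0,0,0.02,0,0,0],[0,0,0.02,0,0,0]])

```text
time: 25.5
tool_pos: [0.6006, 0.1447, 0.2048]
tool_rot: [-3.142, 0.0, -2.889]
contact_force: [-0.3, 0.6, -1.0]
opening: 0.0308
grip_force: 51.2
```

Call:
move_arm(motion=[[0,0,0.005,0,0,0],[0,0,0.01,0,0,0],[0,0,0.01,0,0,0],[0,0,0.01,0,0,0]])

```text
time: 26.0
tool_pos: [0.6007, 0.1447, 0.2041]
tool_rot: [-3.141, 0.001, -2.889]
contact_force: [-0.6, 0.7, 0.8]
opening: 0.0311
grip_force: 51.5
```

Contact starting (about 3 N net).

Call:
move_arm(motion=[[0,0,0.005,0,0,0],[0,0,0.01,0,0,0],[0,0,0.01,0,0,0],[0,0,0.01,0,0,0]])

```text
time: 26.5
tool_pos: [0.6011, 0.1448, 0.2038]
tool_rot: [-3.141, 0.002, -2.889]
contact_force: [-0.4, 0.7, 6.3]
opening: 0.0311
grip_force: 51.8
```

Run:
```python
from ring import *
s=robot.observe();print(s['tool_pos'],s['contact_force'],s['torque'],s['opening'],s['grip_force'])
w,T=look()
```

```text
[0.60105178 0.14481598 0.20384037] [-0.36836416  0.70752292  6.3131316 ] [ 0.23447486 -0.01467986 -0.01570062] 0.031114782543372386 51.816268377006054
ring back x 0.051 y span [-0.0257  0.0276] zfront,back 0.083 0.0824
```

Call:
move_arm(motion=[[0,0,0.005,0,0,0],[0,0,0.008,0,0,0],[0,0,0.008,0,0,0]])

```text
time: 26.92
tool_pos: [0.6014, 0.1449, 0.2037]
tool_rot: [-3.141, 0.004, -2.889]
contact_force: [0.3, 0.7, 8.8]
opening: 0.0311
grip_force: 52.0
```

Call:
move_arm(motion=[[0,0,0,0,0,0],[0,0,0,0,0,0],[0,0,0,0,0,0],[0,0,0,0,0,0]], fingers=-0.05)

```text
time: 27.42
tool_pos: [0.6014, 0.1441, 0.2037]
tool_rot: [-3.14, 0.003, -2.889]
contact_force: [-0.3, -3.0, 9.3]
opening: 0.0439
grip_force: 16.3
```

Call:
move_arm(motion=[[0,0,0,0,0,0],[0,0,0,0,0,0],[0,0,0,0,0,0],[0,0,0,0,0,0],[0,0,0,0,0,0]], fingers=0.217)

```text
time: 28.05
tool_pos: [0.6011, 0.1445, 0.203]
tool_rot: [-3.141, 0.002, -2.889]
contact_force: [-0.1, 0.0, 5.6]
opening: 0.0563
grip_force: 7.9
```

Run:
```python
from ring import *
s=robot.observe();print(s['tool_pos'],s['contact_force'],s['torque'],s['opening'],s['grip_force'])
w,T=look(); cv2.imwrite('pics/w15.png',w['bgr'])
```

```text
[0.60111877 0.14454348 0.20298695] [-0.10568784  0.04751347  5.60862092] [ 0.10982572 -0.0773862  -0.03627002] 0.05627343684123961 7.9353647120296955
ring back x 0.0511 y span [-0.0222  0.0237] zfront,back 0.0824 0.0818
```

Call:
move_arm(motion=[[-0.01,0,-0.003,0,0,0],[-0.02,0,-0.005,0,0,0],[-0.03,0,-0.005,0,0,0],[-0.03,0,-0.005,0,0,0]])

```text
time: 28.6
tool_pos: [0.6038, 0.1453, 0.2029]
tool_rot: [-3.141, 0.001, -2.889]
contact_force: [-0.4, -0.8, 5.8]
opening: 0.0559
grip_force: 8.1
```

Run:
```python
from ring import *
s=robot.observe();print(s['tool_pos'],s['contact_force'],s['torque'],s['opening'],s['grip_force'])
w,T=look()
```

```text
[0.60377868 0.14530482 0.2029233 ] [-0.37126127 -0.8139095   5.78857192] [ 0.00210022 -0.07728972  0.02604653] 0.05588548229306509 8.055529652629048
ring back x 0.0538 y span [-0.022   0.0232] zfront,back 0.0821 0.0818
```

Run:
```python
from ring import *
w,T=look(); g=w['image'].max(2); v=np.mgrid[:420,:560][0]
k=(g<90)&(v<240)&(T[...,2]>.078)&(T[...,2]<.0845)&(abs(T[...,1])<.035)&(T[...,0]>.014)&(T[...,0]<.06)
q=T[k]; print(k.sum(),np.percentile(q[:,0],[98,99.5]))
# column profile along tool y~0.001: x, z, brightness
c=(abs(T[...,1]-.0008)<.0012)&(v<235)&(T[...,0]>.01)&(T[...,0]<.062)&(T[...,2]<.1)
p=T[c]; gg=g[c]
for a in np.arange(.012,.062,.002):
    j=(p[:,0]>=a)&(p[:,0]<a+.002)
    if j.any(): print(a.round(3),j.sum(),'z',np.median(p[j,2]).round(4),'g',int(np.median(gg[j])))
```

```text
ring back x 0.0538 y span [-0.0221  0.0232] zfront,back 0.0822 0.0818
731 [0.05319024 0.0537942 ]
0.012 30 z 0.0229 g 61
0.014 56 z 0.0316 g 55
0.016 13 z 0.0709 g 165
0.018 11 z 0.0709 g 163
0.02 12 z 0.0709 g 165
0.022 12 z 0.0716 g 164
0.024 12 z 0.0713 g 169
0.026 11 z 0.071 g 166
0.028 10 z 0.071 g 168
0.03 12 z 0.0714 g 170
0.032 11 z 0.0713 g 170
0.034 13 z 0.0712 g 166
0.036 11 z 0.0715 g 165
0.038 12 z 0.0713 g 166
0.04 12 z 0.0707 g 162
0.042 13 z 0.0714 g 167
0.044 11 z 0.0715 g 168
0.046 19 z 0.0735 g 111
0.048 12 z 0.0812 g 44
0.05 12 z 0.0815 g 34
0.052 14 z 0.0826 g 47
0.054 9 z 0.0901 g 112
```

Call:
move_arm(motion=[[0,0,-0.01,0,0,0],[0,0,-0.02,0,0,0],[0,0,-0.02,0,0,0]])

```text
time: 29.08
tool_pos: [0.603, 0.1454, 0.2036]
tool_rot: [3.141, -0.002, -2.889]
contact_force: [0.3, -0.7, -1.4]
opening: 0.0559
grip_force: 7.6
```

```bash
cat >> ring.py <<'E'
def prof():
    w,T=look(); g=w['image'].max(2); v=np.mgrid[:420,:560][0]
    s=robot.observe();print(s['tool_pos'],s['contact_force'],s['opening'],s['grip_force'])
    c=(abs(T[...,1]-.0008)<.0015)&(v<235)&(T[...,0]>.02)&(T[...,0]<.065)&(T[...,2]<.1)&(T[...,2]>.06)
    p=T[c]; gg=g[c]
    top=(gg>130)&(abs(p[:,2]-np.median(p[:,2]))<.004); print('head back x',p[top,0].max(),'z',np.median(p[top,2])); d=(gg<70); print('ring back',p[d,0].min(),p[d,0].max(),np.median(p[d,2]))
E
python3 -c "
from ring import *
prof()"
```

```text
ring back x 0.0517 y span [-0.0222  0.0225] zfront,back 0.0828 0.0831
[0.60308988 0.14538761 0.20368434] [-0.05529252  0.44200243 -1.64006816] 0.05589152048656551 7.522561514633708
head back x 0.04541212337691916 z 0.07208397082466811
ring back 0.047452851167188406 0.05172983875837392 0.08330833743768813
```

Call:
move_arm(motion=[[0,0,-0.01,0,0,0],[0,0,-0.02,0,0,0],[0,0,-0.03,0,0,0],[0,0,-0.03,0,0,0]])

```text
time: 29.62
tool_pos: [0.6035, 0.1455, 0.2076]
tool_rot: [-3.142, 0.0, -2.889]
contact_force: [0.7, 0.3, -2.2]
opening: 0.0555
grip_force: 7.5
```

```bash
python3 -c "
from ring import *
prof()"
```

```text
ring back x 0.0521 y span [-0.022   0.0228] zfront,back 0.0871 0.087
[0.6034479  0.14545228 0.20753243] [-0.02642895  0.04502685 -2.10469502] 0.05532130024685233 7.452859593322501
head back x 0.04565424528956651 z 0.07608422992137844
ring back 0.04774614824384066 0.05266531159901114 0.08692294837210818
```

Call:
move_arm(motion=[[0,0,-0.05,0,0,0],[0,0,-0.2,0,0,0],[-0.3,0,-0.4,0,0,0],[-0.5,0,-0.4,0,0,0],[-0.5,0,-0.4,0,0,0],[-0.5,0,-0.4,0,0,0]])

```text
time: 30.42
tool_pos: [0.6512, 0.1578, 0.2475]
tool_rot: [3.142, -0.001, -2.889]
contact_force: [0.0, -0.6, -2.0]
opening: 0.0556
grip_force: 7.5
```

Run:
```python
from m import *
import pickle
s=robot.observe();print(s['tool_pos'],s['contact_force'])
w=snapc(.6525,.1584,.248,-2.889); pickle.dump(w,open('w16.pkl','wb')); cv2.imwrite('pics/w16.png',w['bgr'])
P=cloud(w); z=P[...,2]; g=w['image'].max(2); v=np.mgrid[:420,:560][0]
r=np.linalg.norm(P[...,:2]-[.576,.139],axis=2)
m=(z>.128)&(z<.138)&(v<235)&(r<.03)&(g>90); (x,y),rr=cv2.minEnclosingCircle(P[m][:,:2].astype(np.float32)); print('spindle',x,y,rr,z[m].mean())
k=(g<90)&(z>.112)&(z<.126)&(r<.05)&(v<240); q=P[k]; print('ring',k.sum(),np.median(q[:,2]))
xh=np.array([.9683,.2499]); yh=np.array([-.2499,.9683]); d=q[:,:2]-[x,y]; X=d@xh; Y=d@yh; print('x span',np.percentile(X,[.5,99.5]),'y span',np.percentile(Y,[.5,99.5]))
from scipy.optimize import least_squares
# fit outer edge by angle bins
A=np.degrees(np.arctan2(Y,X)); Rr=np.hypot(X,Y)
for a in range(-180,180,20):
    j=(A>=a)&(A<a+20)
    if j.sum()>3: print(a,j.sum(),Rr[j].min().round(4),Rr[j].max().round(4),q[j,2].mean().round(4))
```

```text
[0.65121215 0.15784344 0.24754661] [ 0.01240631 -0.60012247 -2.03753946]
spindle 0.577328085899353 0.1397705376148224 0.02005683444440365 0.1317380680583623
ring 903 0.12095535729506712
x span [-0.02397382  0.03343295] y span [-0.02311325  0.02218415]
-180 52 0.0209 0.0251 0.1204
-160 48 0.0206 0.025 0.1206
-140 44 0.0206 0.0246 0.1206
-120 36 0.0206 0.0235 0.1211
-100 36 0.0207 0.0237 0.1201
-80 23 0.0206 0.0227 0.12
-60 22 0.0207 0.0229 0.1194
-40 121 0.0207 0.0356 0.1209
-20 95 0.0209 0.0354 0.1207
0 100 0.0209 0.0355 0.1207
20 108 0.0209 0.035 0.1208
40 18 0.0208 0.022 0.1213
60 17 0.0207 0.0221 0.1211
80 27 0.0206 0.0225 0.1211
100 27 0.0205 0.023 0.1208
120 36 0.0206 0.0233 0.121
140 44 0.0205 0.0237 0.121
160 49 0.0204 0.0242 0.121
```

Call:
move_arm(motion=[[0.3,-0.3,0,0,0,0],[0.7,-0.7,0,0,0,0],[1,-1,0,0,0,0],[1,-1,0,0,0,0]])

```text
time: 30.98
tool_pos: [0.5783, 0.0338, 0.2484]
tool_rot: [-3.141, -0.0, -2.892]
contact_force: [-0.3, 0.9, -2.1]
opening: 0.056
grip_force: 7.5
```

Call:
move_arm(motion=[[0.3,-0.3,0,0,0,0],[0.7,-0.7,0,0,0,0],[1,-1,0,0,0,0],[1,-1,0,0,0,0]])

```text
time: 31.48
tool_pos: [0.5073, -0.0871, 0.2479]
tool_rot: [-3.141, 0.0, -2.892]
contact_force: [0.9, 0.0, -2.1]
opening: 0.0556
grip_force: 7.5
```

Call:
move_arm(motion=[[0.3,-0.3,0,0,0,0],[0.7,-0.7,0,0,0,-0.0035],[0.909,-1,0,0,0,-0.0035],[0.909,-1,0,0,0,-0.0035],[0.909,-1,0,0,0,-0.0035]])

```text
time: 32.1
tool_pos: [0.446, -0.2042, 0.2475]
tool_rot: [3.141, 0.001, -2.877]
contact_force: [-0.0, -0.2, -1.9]
opening: 0.0561
grip_force: 7.5
```

Run:
```python
from m import *
s=robot.observe();print(s['tool_pos'],s['tool_rot'],s['qpos'],s['contact_force'],s['opening'])
w=snapc(.445,-.208,.2477,-2.878); P=cloud(w); z=P[...,2]; v=np.mgrid[:420,:560][0]
m=((z>.045)&(z<.065)&(v<250)).astype(np.uint8); n,l,st,c=cv2.connectedComponentsWithStats(m); i=1+np.argmax(st[1:,4]); print(st[i],z[l==i].mean(),cv2.minAreaRect((P[l==i][:,:2]*1000).astype(np.float32)))
c=snap('scene'); hsv=cv2.cvtColor(c['bgr'],cv2.COLOR_BGR2HSV); m=((hsv[...,1]<60)&(hsv[...,2]>130)).astype(np.uint8); m[:150]=0;m[200:]=0;m[:,:178]=0;m[:,225:]=0
n,l,st,ce=cv2.connectedComponentsWithStats(m)
for i in range(1,n):
    if st[i,4]>15: print('pot?',st[i],ce[i].round(1),onplane(c,ce[i],.030)[0].round(3))
```

```text
[ 0.44598648 -0.20422502  0.24749683] [ 3.14112532e+00  7.10150656e-04 -2.87698310e+00] [-5.86360559e-01  2.61952876e-01  1.57937322e+00  8.73876735e-04
  1.30014989e+00 -2.42200019e+00] [-0.01009116 -0.21175292 -1.93832052] 0.056129024376797274
[ 229  148   83   72 5264] 0.05567183188396242 ((443.0645446777344, -210.02587890625), (74.24592590332031, 84.11278533935547), 14.524687767028809)
pot? [181 177  13  17 149] [187.8 184.3] [ 0.541 -0.347  0.03 ]
pot? [201 176  13  16 145] [207.6 182.4] [ 0.504 -0.298  0.03 ]
```

Call:
move_arm(motion=[[0,-0.03,0,0,0,0],[0,-0.03,0,0,0,0],[0,-0.03,0.3,0,0,0],[0,-0.03,0.6,0,0,0],[0,-0.03,0.9,0,0,0],[0,-0.03,0.9,0,0,0],[0,-0.03,0.9,0,0,0]])

```text
time: 33.08
tool_pos: [0.4467, -0.2086, 0.1585]
tool_rot: [-3.14, 0.001, -2.878]
contact_force: [0.1, -0.9, -1.8]
opening: 0.0558
grip_force: 7.5
```

Call:
move_arm(motion=[[0,0,0.1,0,0,0],[0,0,0.2,0,0,0],[0,0,0.3,0,0,0],[0,0,0.4,0,0,0],[0,0,0.4,0,0,0]])

```text
time: 33.7
tool_pos: [0.4465, -0.2086, 0.1178]
tool_rot: [-3.14, 0.001, -2.878]
contact_force: [-0.7, 0.3, 2.6]
opening: 0.0558
grip_force: 9.2
```

Call:
move_arm(motion=[[0,0,0.1,0,0,0],[0,0,0.16,0,0,0],[0,0,0.19,0,0,0],[0,0,0.2,0,0,0],[0,0,0.2,0,0,0]])

```text
time: 34.33
tool_pos: [0.4471, -0.2091, 0.0988]
tool_rot: [-3.139, 0.002, -2.878]
contact_force: [-1.0, 0.1, 9.1]
opening: 0.0558
grip_force: 8.1
```

Call:
move_arm(motion=[[0,0,0,0,0,0],[0,0,0,0,0,0],[0,0,0,0,0,0],[0,0,0,0,0,0],[0,0,0,0,0,0]], fingers=1)

```text
time: 34.95
tool_pos: [0.446, -0.2082, 0.0973]
tool_rot: [3.141, -0.0, -2.878]
contact_force: [-0.4, -0.4, 0.2]
opening: 0.0916
grip_force: 0.0
```

Call:
move_arm(motion=[[0,0,-0.2,0,0,0],[0,0,-0.6,0,0,0],[0,0,-1,0,0,0],[0,0,-1,0,0,0]])

```text
time: 35.45
tool_pos: [0.4475, -0.2091, 0.2003]
tool_rot: [-3.137, 0.004, -2.878]
contact_force: [-0.5, 0.3, -0.1]
opening: 0.0915
grip_force: 0.0
```

Call:
move_arm(motion=[[-0.3,0,-0.3,0,0,0],[-0.5,0,-0.6,0,0,0],[-0.5,0,-0.6,0,0,0],[-0.5,0,-0.6,0,0,0]])

```text
time: 35.95
tool_pos: [0.4933, -0.1948, 0.2557]
tool_rot: [3.139, -0.002, -2.878]
contact_force: [1.2, 0.4, -0.8]
opening: 0.0917
grip_force: 0.0
```

Run:
```python
from m import *
s=robot.observe();print(s['tool_pos'],s['tool_rot'],s['contact_force'],s['opening'])
# cmd pose: (.445+.0483,-.208+.0130,.258)
w=snapc(.4933,-.195,.258,-2.878); P=cloud(w); z=P[...,2]; v=np.mgrid[:420,:560][0]; cv2.imwrite('pics/w17.png',w['bgr'])
m=((z>.05)&(z<.06)&(v<245)).astype(np.uint8); n,l,st,c=cv2.connectedComponentsWithStats(m); i=1+np.argmax(st[1:,4]); print(st[i],cv2.minAreaRect((P[l==i][:,:2]*1000).astype(np.float32)))
for a,b in [(.09,.1),(.11,.12),(.13,.15)]:
    m=((z>a)&(z<b)&(v<245)&(np.hypot(P[...,0]-.445,P[...,1]+.208)<.06)).astype(np.uint8); n,l,st,c=cv2.connectedComponentsWithStats(m)
    for i in range(1,n):
        if st[i,4]>10: print(a,st[i],P[l==i].mean(0).round(4),P[l==i][:,2].max().round(4))
```

```text
[ 0.493302   -0.19482351  0.25566129] [ 3.13948549e+00 -2.34235124e-03 -2.87757540e+00] [ 1.15693719  0.35345879 -0.81545605] 0.09170424385358064
[ 231  100   84   74 4239] ((445.0380859375, -206.39376831054688), (73.44087219238281, 84.5094223022461), 14.751669883728027)
0.09 [257  97  31  17 387] [ 0.4144 -0.2156  0.0952] 0.1
0.09 [257 125  31   7 150] [ 0.4353 -0.2096  0.0964] 0.1
0.11 [291  89  14  20  90] [ 0.4082 -0.1958  0.1149] 0.12
0.11 [241  91  13  18  84] [ 0.4191 -0.2348  0.1145] 0.12
0.13 [230  68  16  27 245] [ 0.4072 -0.2433  0.1398] 0.1498
0.13 [301  70  16  26 243] [ 0.394  -0.1942  0.1402] 0.15
```

```bash
cat > pl.py <<'E'
from m import *
def pl(w,cx,cy,yaw=-2.878):
    P=cloud(w); v=np.mgrid[:420,:560][0]; z=P[...,2]
    m=((z>.05)&(z<.06)&(v<245)).astype(np.uint8); n,l,st,c=cv2.connectedComponentsWithStats(m); i=1+np.argmax(st[1:,4])
    print('block',cv2.minAreaRect((P[l==i][:,:2]*1000).astype(np.float32)))
    tx=np.array([np.cos(yaw),np.sin(yaw)]); ty=np.array([np.sin(yaw),-np.cos(yaw)])
    d=P[...,:2]-[cx,cy]; X=d@tx; Y=d@ty
    k=(z>.062)&(z<.2)&(v<248)&(abs(X)<.12)&(abs(Y)<.06)
    for a in np.arange(.06,.2,.008):
        for s,n in [((Y>.006),'Y+'),(abs(Y)<=.006,'Y0'),((Y<-.006),'Y-')]:
            j=k&(z>=a)&(z<a+.008)&s
            if j.sum()>5: print('z%.3f'%a,n,j.sum(),'X',np.percentile(X[j],[2,50,98]).round(3),'Y',np.percentile(Y[j],[2,50,98]).round(3))
E
python3 - <<'E'
from pl import *
w=snapc(.4933,-.195,.258,-2.878); pl(w,.445,-.2065)
# slot: depth holes on block top near centre
P=cloud(w);z=P[...,2]
tx=np.array([np.cos(-2.878),np.sin(-2.878)]); ty=np.array([tx[1],-tx[0]]); d=P[...,:2]-[.445,-.2065]; X=d@tx;Y=d@ty
k=(z<.05)&(abs(X)<.03)&(abs(Y)<.035)&(z>.0); print('slot pts',k.sum(), np.percentile(X[k],[2,50,98]).round(3) if k.any() else '',np.percentile(Y[k],[2,50,98]).round(3) if k.any() else '')
E
```

```text
block ((445.1722717285156, -206.39669799804688), (73.54231262207031, 84.21920013427734), 14.710752487182617)
z0.060 Y+ 20 X [0.001 0.003 0.005] Y [0.006 0.008 0.01 ]
z0.060 Y0 19 X [0.001 0.003 0.005] Y [-0.006  0.003  0.005]
z0.060 Y- 27 X [0.001 0.003 0.004] Y [-0.014 -0.01  -0.007]
z0.068 Y- 12 X [0.004 0.005 0.006] Y [-0.013 -0.011 -0.007]
z0.076 Y0 7 X [0.023 0.024 0.025] Y [-0.001 -0.001  0.   ]
z0.084 Y+ 10 X [0.007 0.007 0.01 ] Y [0.007 0.01  0.013]
z0.084 Y0 53 X [0.007 0.026 0.028] Y [-0.005 -0.001  0.004]
z0.084 Y- 10 X [0.007 0.007 0.025] Y [-0.014 -0.009 -0.006]
z0.092 Y+ 118 X [0.008 0.029 0.037] Y [0.006 0.009 0.014]
z0.092 Y0 237 X [0.008 0.029 0.037] Y [-0.005  0.001  0.006]
z0.092 Y- 150 X [0.008 0.029 0.037] Y [-0.014 -0.009 -0.006]
z0.100 Y+ 212 X [0.012 0.024 0.034] Y [0.006 0.011 0.02 ]
z0.100 Y0 164 X [0.012 0.018 0.022] Y [-0.006  0.     0.005]
z0.100 Y- 225 X [0.011 0.022 0.034] Y [-0.021 -0.012 -0.006]
z0.108 Y+ 83 X [0.026 0.03  0.039] Y [0.014 0.018 0.024]
z0.108 Y- 87 X [0.027 0.03  0.038] Y [-0.025 -0.019 -0.015]
z0.116 Y+ 88 X [0.029 0.033 0.044] Y [0.019 0.021 0.026]
z0.116 Y- 85 X [0.03  0.033 0.044] Y [-0.027 -0.021 -0.02 ]
z0.124 Y+ 92 X [0.034 0.038 0.05 ] Y [0.021 0.022 0.027]
z0.124 Y- 93 X [0.034 0.038 0.049] Y [-0.028 -0.023 -0.021]
z0.132 Y+ 93 X [0.04  0.043 0.055] Y [0.022 0.023 0.029]
z0.132 Y- 105 X [0.039 0.043 0.054] Y [-0.03  -0.024 -0.022]
z0.140 Y+ 134 X [0.044 0.048 0.062] Y [0.023 0.025 0.031]
z0.140 Y- 123 X [0.044 0.048 0.063] Y [-0.032 -0.026 -0.023]
z0.148 Y+ 183 X [0.049 0.054 0.061] Y [0.025 0.028 0.032]
z0.148 Y- 203 X [0.049 0.055 0.062] Y [-0.032 -0.028 -0.025]
slot pts 258 [-0.007 -0.004  0.004] [-0.02 -0.    0.02]
```

Call:
move_arm(motion=[[0.3,0,0,0,-0.05,0],[0.6,0,0.1,0,-0.1,0],[1,0,0.2,0,-0.15,0],[1,0,0.4,0,-0.167,0],[1,0,0.4,0,-0.167,0],[1,0,0.4,0,-0.167,0]])

```text
time: 36.8
tool_pos: [0.4092, -0.2149, 0.2279]
tool_rot: [3.138, 0.501, -2.891]
contact_force: [-0.0, -0.0, -0.1]
opening: 0.0916
grip_force: 0.0
```

Call:
move_arm(motion=[[0.3,0,0,0,0,0],[0.389,0,0.164,0,0,0],[0.389,0,0.164,0,0,0],[0.389,0,0.164,0,0,0]])

```text
time: 37.3
tool_pos: [0.3972, -0.2134, 0.2072]
tool_rot: [3.133, 0.473, -2.912]
contact_force: [-0.6, -0.0, 0.8]
opening: 0.0919
grip_force: 0.0
```

Run:
```python
from ring import *
s=robot.observe();print(s['tool_pos'],s['tool_rot'],s['qpos'],s['contact_force'],s['opening'])
w=snapc(0,0,0,0); h=np.array(w['hand_eye']); v,u=np.mgrid[:420,:560]
d=rays(w,np.c_[u.ravel(),v.ravel()])*w['range_z'].reshape(-1,1); T=(d@h[:3,:3].T+h[:3,3]).reshape(420,560,3)
k=(v<290)&(w['range_z']>.1)&(w['image'].max(2)<85)&(T[...,2]>.0)&(T[...,2]<.17)&(abs(T[...,0])<.04)&(abs(T[...,1])<.045)
for a in np.arange(0,.17,.01):
  for s,n in [((T[...,1]>.008),'Y+'),((T[...,1]<-.008),'Y-')]:
    j=k&(T[...,2]>=a)&(T[...,2]<a+.01)&s
    if j.sum()>8: print('z%.3f'%a,n,j.sum(),'X',np.percentile(T[j][:,0],[2,50,98]).round(3),'Y',np.percentile(T[j][:,1],[2,50,98]).round(3))
```

```text
[ 0.39722615 -0.21338771  0.20719134] [ 3.13266976  0.47251253 -2.91196111] [-0.98512054  0.09678214  2.01824249  0.56091498  0.94026946 -3.10457836] [-0.59877487 -0.00247885  0.75108291] 0.09187718521797385
z0.040 Y+ 180 X [0.031 0.035 0.04 ] Y [0.019 0.022 0.026]
z0.040 Y- 221 X [0.029 0.035 0.04 ] Y [-0.038 -0.035 -0.031]
z0.050 Y+ 63 X [0.03  0.035 0.04 ] Y [0.017 0.018 0.02 ]
z0.050 Y- 76 X [0.029 0.035 0.04 ] Y [-0.031 -0.03  -0.03 ]
z0.060 Y+ 52 X [0.03  0.035 0.04 ] Y [0.016 0.017 0.018]
z0.060 Y- 73 X [0.029 0.034 0.04 ] Y [-0.03  -0.029 -0.028]
z0.070 Y+ 53 X [0.029 0.034 0.04 ] Y [0.014 0.015 0.016]
z0.070 Y- 73 X [0.028 0.035 0.04 ] Y [-0.029 -0.028 -0.027]
z0.080 Y+ 51 X [0.028 0.035 0.04 ] Y [0.013 0.013 0.014]
z0.080 Y- 65 X [0.028 0.034 0.04 ] Y [-0.029 -0.026 -0.025]
z0.090 Y+ 76 X [0.029 0.034 0.038] Y [0.009 0.011 0.013]
z0.090 Y- 56 X [0.03  0.034 0.037] Y [-0.025 -0.023 -0.02 ]
z0.100 Y- 291 X [0.02  0.027 0.04 ] Y [-0.021 -0.015 -0.008]
z0.110 Y- 44 X [0.027 0.032 0.036] Y [-0.018 -0.012 -0.008]
```

Call:
move_arm(motion=[[-0.2,0,-0.3,0,0.05,0],[-0.4,0,-0.5,0,0.1,0],[-0.4,0,-0.5,0,0.15,0],[-0.4,0,-0.5,0,0.167,0],[-0.4,0,-0.5,0,0.167,0],[-0.4,0,-0.5,0,0.167,0]])

```text
time: 38.1
tool_pos: [0.4094, -0.2111, 0.2696]
tool_rot: [3.133, -0.051, -2.909]
contact_force: [-0.2, -0.3, -0.2]
opening: 0.0918
grip_force: 0.0
```

Call:
move_arm(motion=[[0,0,0,0,0,0.05],[0,0,0,0,0,0.1],[0,0,0,0,0,0.15],[0,0,0,0,0,0.2],[0,0,0,0,0,0.25],[0,0,0,0,0,0.3],[0,0,0,0,0,0.35],[0,0,0,0,0,0.4],[0,0,0,0,0,0.45],[0,0,0,0,0,0.5],[0,0,0,0,0,0.5]])

```text
time: 39.48
tool_pos: [0.4092, -0.2114, 0.2698]
tool_rot: [-3.09, -0.008, 1.803]
contact_force: [-0.4, 1.5, 0.1]
opening: 0.0919
grip_force: 0.0
```

Call:
move_arm(motion=[[0,0,0,0,0,0.05],[0,0,0,0,0,0.1],[0,0,0,0,0,0.15],[0,0,0,0,0,0.2],[0,0,0,0,0,0.25],[0,0,0,0,0,0.3],[0,0,0,0,0,0.35],[0,0,0,0,0,0.4],[0,0,0,0,0,0.45],[0,0,0,0,0,0.5],[0,0,0,0,0,0.5]])

```text
time: 40.85
tool_pos: [0.4095, -0.2112, 0.2697]
tool_rot: [-3.133, 0.051, 0.236]
contact_force: [0.4, -1.0, -0.2]
opening: 0.092
grip_force: 0.0
```

Run:
```python
from m import *
for i in range(3):
    s=robot.observe(); print(s['tool_pos'],s['tool_rot'],s['qpos'].round(3)); robot.read_camera('wrist')
```

```text
[ 0.40945227 -0.21121781  0.2697036 ] [-3.13302937  0.05149824  0.23637081] [-0.62   0.217  1.578 -0.034  1.387  0.722]
[ 0.40950213 -0.21118512  0.26968838] [-3.13295313  0.0515596   0.23768047] [-0.619  0.217  1.578 -0.034  1.387  0.721]
[ 0.40955891 -0.21115913  0.26966085] [-3.13294753  0.05161791  0.23732403] [-0.619  0.217  1.578 -0.034  1.387  0.721]
```

```bash
cat > tgt.py <<'E'
from m import *
def go(pos,Rt):
    s=robot.observe(); R0=R.from_euler('xyz',s['tool_rot']); 
    rv=(R0.inv()*Rt).as_rotvec()/np.pi; print('shift',(R0.inv().apply(np.array(pos)-s['tool_pos'])/.1).round(3),'rot',rv.round(4))
def tilt(yaw,th): return R.from_euler('xyz',[np.pi,0,yaw])*R.from_rotvec([0,th,0])
E
python3 - <<'E'
from tgt import *
O=np.array([.445,-.208]);tX=np.array([-.9655,-.2605])
for X,z in [(.075,.19),(.058,.1535),(.0355,.1145)]:
    p=[*(O+X*tX),z]; print(np.round(p,3)); go(p,tilt(.2636,np.radians(30)))
E
```

```text
[ 0.373 -0.228  0.19 ]
shift [-0.357  0.08   0.815] rot [-0.0006  0.1831 -0.0093]
[ 0.389 -0.223  0.154]
shift [-0.168  0.078  1.171] rot [-0.0006  0.1831 -0.0093]
[ 0.411 -0.217  0.114]
shift [0.077 0.076 1.549] rot [-0.0006  0.1831 -0.0093]
```

Call:
move_arm(motion=[[-0.2,0.04,0.1,0,0.05,0],[-0.3,0.08,0.2,0,0.1,-0.009],[-0.357,0.08,0.4,0,0.15,-0.009],[-0.357,0.08,0.6,0,0.183,-0.009],[-0.357,0.08,0.815,0,0.183,-0.009],[-0.357,0.08,0.815,0,0.183,-0.009],[-0.357,0.08,0.815,0,0.183,-0.009]])

```text
time: 41.88
tool_pos: [0.3731, -0.2277, 0.1908]
tool_rot: [-3.141, -0.523, 0.261]
contact_force: [-0.6, -0.3, -0.7]
opening: 0.0914
grip_force: 0.0
```

Run:
```python
from tgt import *
s=robot.observe(); print(s['tool_pos'],s['tool_rot'],s['qpos'].round(3))
O=np.array([.445,-.208]);tX=np.array([-.9655,-.2605])
for X,z in [(.075,.19),(.0355,.1145)]:
    p=[*(O+X*tX),z]; print(np.round(p,3)); go(p,tilt(.2636,np.radians(30)))
w=snapc(0,0,0,0); h=np.array(w['hand_eye']); v,u=np.mgrid[:420,:560]
d=rays(w,np.c_[u.ravel(),v.ravel()])*w['range_z'].reshape(-1,1); T=(d@h[:3,:3].T+h[:3,3]).reshape(420,560,3)
k=(v<290)&(w['range_z']>.1)&(w['image'].max(2)<85)&(T[...,2]>.0)&(T[...,2]<.17)&(abs(T[...,0])<.04)&(abs(T[...,1])<.04)
for a in np.arange(0,.17,.01):
  for s,n in [((T[...,1]>.008),'Y+'),((T[...,1]<-.008),'Y-')]:
    j=k&(T[...,2]>=a)&(T[...,2]<a+.01)&s
    if j.sum()>8: print('z%.3f'%a,n,j.sum(),'X',np.percentile(T[j][:,0],[2,50,98]).round(3),'Y',np.percentile(T[j][:,1],[2,50,98]).round(3))
```

```text
[ 0.37307683 -0.22770488  0.19077539] [-3.14134666 -0.52344298  0.26086276] [-1.108  0.114  2.081  0.65   0.943 -0.188]
[ 0.373 -0.228  0.19 ]
shift [-0.008 -0.003  0.005] rot [ 0.0004  0.     -0.0008]
[ 0.411 -0.217  0.114]
shift [-0.043 -0.004  0.856] rot [ 0.0004  0.     -0.0008]
z0.040 Y+ 266 X [-0.013 -0.005  0.   ] Y [0.023 0.026 0.03 ]
z0.040 Y- 260 X [-0.012 -0.006  0.   ] Y [-0.034 -0.03  -0.027]
z0.050 Y+ 112 X [-0.011 -0.002  0.001] Y [0.021 0.023 0.029]
z0.050 Y- 121 X [-0.011 -0.001  0.001] Y [-0.032 -0.026 -0.025]
z0.060 Y+ 97 X [-0.011 -0.002  0.001] Y [0.02  0.021 0.027]
z0.060 Y- 108 X [-0.011 -0.002  0.001] Y [-0.03  -0.025 -0.023]
z0.070 Y+ 84 X [-0.011 -0.002  0.001] Y [0.019 0.02  0.025]
z0.070 Y- 93 X [-0.01  -0.002  0.001] Y [-0.029 -0.023 -0.022]
z0.080 Y+ 62 X [-0.011 -0.001  0.001] Y [0.017 0.018 0.024]
z0.080 Y- 75 X [-0.01  -0.001  0.001] Y [-0.027 -0.021 -0.02 ]
z0.090 Y+ 105 X [-0.01  -0.005 -0.001] Y [0.01  0.014 0.019]
z0.090 Y- 115 X [-0.009 -0.004 -0.001] Y [-0.021 -0.017 -0.013]
z0.100 Y+ 163 X [-0.018 -0.002  0.007] Y [0.008 0.01  0.016]
z0.100 Y- 274 X [-0.018 -0.003  0.007] Y [-0.017 -0.011 -0.008]
z0.110 Y+ 15 X [0.005 0.007 0.007] Y [0.009 0.011 0.013]
z0.110 Y- 10 X [-0.008  0.007  0.007] Y [-0.015 -0.013 -0.009]
z0.130 Y+ 11 X [-0.037 -0.03  -0.029] Y [0.009 0.017 0.026]
z0.140 Y+ 12 X [-0.038 -0.038 -0.025] Y [0.008 0.016 0.022]
z0.140 Y- 22 X [-0.04  -0.038 -0.026] Y [-0.033 -0.018 -0.009]
z0.150 Y- 17 X [-0.01   0.001  0.003] Y [-0.022 -0.022 -0.009]
z0.160 Y+ 31 X [-0.007 -0.001  0.001] Y [0.008 0.014 0.018]
z0.160 Y- 34 X [-0.003 -0.001  0.001] Y [-0.022 -0.016 -0.009]
```

Call:
move_arm(motion=[[-0.05,-0.02,0.2,0,0,0],[-0.05,-0.02,0.5,0,0,0],[-0.05,-0.02,0.75,0,0,0],[-0.05,-0.02,0.83,0,0,0],[-0.05,-0.02,0.83,0,0,0],[-0.05,-0.02,0.83,0,0,0]])

```text
time: 42.68
tool_pos: [0.4082, -0.2162, 0.1165]
tool_rot: [-3.141, -0.524, 0.26]
contact_force: [-1.2, -0.7, 0.2]
opening: 0.092
grip_force: 0.0
```

Call:
move_arm(motion=[[0,0,0,0,0,0],[0,0,0,0,0,0],[0,0,0,0,0,0],[0,0,0,0,0,0],[0,0,0,0,0,0],[0,0,0,0,0,0]], fingers=0.18, newtons=40)

```text
time: 43.42
tool_pos: [0.4083, -0.2163, 0.1162]
tool_rot: [-3.141, -0.524, 0.259]
contact_force: [-2.4, -0.8, 7.7]
opening: 0.0544
grip_force: 11.0
```

Call:
move_arm(motion=[[0,0,-0.1,0,0,0],[0,0,-0.3,0,0,0],[0,0,-0.5,0,0,0],[0,0,-0.7,0,0,0],[0,0,-0.7,0,0,0]])

```text
time: 44.05
tool_pos: [0.3739, -0.2255, 0.1771]
tool_rot: [3.141, -0.523, 0.259]
contact_force: [0.6, -0.4, -1.2]
opening: 0.0542
grip_force: 7.6
```

Run:
```python
from tgt import *
go([.46,-.205,.21],tilt(.2636,0))
```

```text
shift [0.931 0.022 0.157] rot [ 0.0005 -0.1665 -0.0016]
```

Call:
move_arm(motion=[[0.1,0,-0.4,0,-0.03,0],[0.3,0,-0.4,0,-0.07,0],[0.6,0,-0.2,0,-0.12,0],[0.9,0.02,0.1,0,-0.166,-0.0016],[0.931,0.022,0.157,0,-0.1665,-0.0016],[0.931,0.022,0.157,0,-0.1665,-0.0016],[0.931,0.022,0.157,0,-0.1665,-0.0016]])

```text
time: 44.92
tool_pos: [0.4589, -0.2048, 0.2092]
tool_rot: [-3.14, -0.0, 0.263]
contact_force: [-0.9, 0.5, -1.6]
opening: 0.0542
grip_force: 7.6
```

```bash
cat > held.py <<'E'
from tgt import *
def held():
    s=robot.observe(); print(s['tool_pos'],s['tool_rot'],s['contact_force'],s['opening'])
    w=snapc(0,0,0,0); h=np.array(w['hand_eye']); v,u=np.mgrid[:420,:560]
    d=rays(w,np.c_[u.ravel(),v.ravel()])*w['range_z'].reshape(-1,1); T=(d@h[:3,:3].T+h[:3,3]).reshape(420,560,3)
    g=w['image'].max(2)
    k=(v<290)&(w['range_z']>.05)&(g<95)&(abs(T[...,1])<.025)&(abs(T[...,0])<.05)&(T[...,2]>-.03)&(T[...,2]<.1)
    for a in np.arange(-.03,.1,.01):
        j=k&(T[...,2]>=a)&(T[...,2]<a+.01)
        if j.sum()>8: print('z%.3f'%a,j.sum(),'X',np.percentile(T[j][:,0],[2,50,98]).round(4),'Y',np.percentile(T[j][:,1],[2,50,98]).round(4))
    z0=s['tool_pos'][2]-.055
    b=(abs(T[...,2]-z0)<.006)&(v<285)&(abs(T[...,0])<.1)&(abs(T[...,1])<.07)&~((w['range_z']<.05)); m=b.astype(np.uint8)
    n,l,st,c=cv2.connectedComponentsWithStats(m); i=1+np.argmax(st[1:,4]); q=T[l==i]; print('block in tool',st[i],cv2.minAreaRect((q[:,:2]*1000).astype(np.float32)),'x',q[:,0].min(),q[:,0].max(),'y',q[:,1].min(),q[:,1].max())
    sl=(T[...,2]>z0+.01)&(T[...,2]<z0+.06)&(abs(T[...,1])<.03)&(T[...,0]>-.02)&(T[...,0]<.04)&(v<285)&(g>60); 
    if sl.sum()>5: print('slot?',sl.sum(),np.percentile(T[sl][:,0],[2,98]),np.percentile(T[sl][:,1],[2,98]))
    return w,T
E
python3 -c "
from held import *
w,T=held(); cv2.imwrite('pics/w20.png',w['bgr'])
import pickle
w=pickle.load(open('w8.pkl','rb')); h=np.array(w['hand_eye']); v,u=np.mgrid[:420,:560]
d=rays(w,np.c_[u.ravel(),v.ravel()])*w['range_z'].reshape(-1,1); T=(d@h[:3,:3].T+h[:3,3]).reshape(420,560,3); g=w['image'].max(2)
print('ref w8')
k=(v<290)&(w['range_z']>.05)&(g<95)&(abs(T[...,1])<.025)&(abs(T[...,0])<.05)&(T[...,2]>-.03)&(T[...,2]<.1)
for a in np.arange(-.03,.1,.01):
    j=k&(T[...,2]>=a)&(T[...,2]<a+.01)
    if j.sum()>8: print('z%.3f'%a,j.sum(),'X',np.percentile(T[j][:,0],[2,50,98]).round(4),'Y',np.percentile(T[j][:,1],[2,50,98]).round(4))
"
```

```text
[ 0.45894389 -0.20479916  0.20922499] [-3.14038746e+00 -2.80978223e-04  2.62574982e-01] [-0.94166221  0.45905608 -1.63783053] 0.05415452037971479
z-0.030 338 X [0.0028 0.0056 0.0065] Y [-0.0246 -0.018   0.0246]
z-0.020 433 X [-0.0017  0.0059  0.0071] Y [-0.024  -0.0171  0.0245]
z-0.010 414 X [-0.0028  0.0063  0.0076] Y [-0.0229 -0.016   0.0245]
z0.000 293 X [-0.0024  0.0067  0.008 ] Y [-0.0221 -0.0148  0.0241]
z0.010 506 X [-0.0021  0.0042  0.0064] Y [-0.0184 -0.0094  0.0212]
z0.020 1791 X [-0.0095  0.0061  0.0153] Y [-0.0118  0.0015  0.0149]
z0.030 185 X [-0.0031  0.005   0.0161] Y [-0.0111  0.001   0.0149]
z0.040 29 X [-0.0024  0.0156  0.0161] Y [-0.0113  0.0017  0.0152]
z0.060 9 X [0.0075 0.0086 0.0091] Y [0.0142 0.0156 0.0181]
z0.070 107 X [0.0076 0.009  0.0095] Y [-0.0122  0.011   0.0187]
z0.080 23 X [0.0083 0.0092 0.0096] Y [-0.0129 -0.0067  0.0181]
block in tool [ 224  170   92   78 4429] ((-14.301460266113281, -1.9766921997070312), (74.46979522705078, 84.22991180419922), 0.38319775462150574) x -0.05126256058719107 0.023188133120747814 y -0.04407481631418868 0.04028126437121479
slot? 1336 [0.02234874 0.03959976] [-0.02891215  0.02830344]
ref w8
z-0.030 355 X [0.0028 0.0067 0.0076] Y [-0.0246 -0.0185  0.0246]
z-0.020 409 X [-0.0021  0.0063  0.0075] Y [-0.0242 -0.0174  0.0243]
z-0.010 387 X [-0.0031  0.0062  0.0075] Y [-0.0231 -0.0161  0.0245]
z0.000 267 X [-0.0034  0.0039  0.0074] Y [-0.0219  0.0165  0.0232]
z0.010 470 X [-0.0092  0.0039  0.0112] Y [-0.0177  0.0118  0.0208]
z0.020 1584 X [-0.0116  0.0044  0.0132] Y [-0.0113  0.0021  0.0146]
z0.030 99 X [-0.0054  0.0128  0.0133] Y [-0.0108  0.0022  0.0152]
z0.070 55 X [0.0032 0.0038 0.0042] Y [-0.0114 -0.0044  0.0182]
```

Call:
move_arm(motion=[[-0.14,0,0,0,-0.02,0],[-0.14,0,0,0,-0.02,0],[-0.14,0,0,0,-0.02,0],[-0.14,0,0,0,-0.02,0]])

```text
time: 45.48
tool_pos: [0.4467, -0.2082, 0.2094]
tool_rot: [-3.141, 0.062, 0.264]
contact_force: [-0.9, 0.1, -1.9]
opening: 0.0544
grip_force: 7.6
```

```bash
cat > held2.py <<'E'
from tgt import *
import pickle
def frame(w,R0,z0):
    "points in the gravity-aligned tool frame (z down), origin TCP"
    h=np.array(w['hand_eye']); v,u=np.mgrid[:420,:560]
    d=rays(w,np.c_[u.ravel(),v.ravel()])*w['range_z'].reshape(-1,1); T=d@h[:3,:3].T+h[:3,3]
    T=R0.apply(T).reshape(420,560,3); g=w['image'].max(2)
    m=((abs(T[...,2]-(z0-.055))<.007)&(v<285)&(abs(T[...,0])<.1)&(abs(T[...,1])<.07)&(w['range_z']>.05)).astype(np.uint8)
    n,l,st,c=cv2.connectedComponentsWithStats(m); i=1+np.argmax(st[1:,4]); q=T[l==i]; print('block',cv2.minAreaRect((q[:,:2]*1000).astype(np.float32)),'front x',np.percentile(q[:,0],[.5,99.5]).round(4),q[:,2].mean())
    k=(v<290)&(w['range_z']>.05)&(g<95)&(abs(T[...,1])<.025)&(abs(T[...,0])<.05)
    for a,b in [(-.03,-.01),(-.01,.005),(.02,.03),(.065,.085)]:
        j=k&(T[...,2]>=a)&(T[...,2]<b)
        if j.sum()>8: print('z%.3f'%a,j.sum(),'Xfront',np.percentile(T[j][:,0],97).round(4),'Y',np.percentile(T[j][:,1],[2,98]).round(4),'z',np.percentile(T[j][:,2],[2,98]).round(4))
    return T
E
python3 -c "
from held2 import *
print('ref'); w=pickle.load(open('w8.pkl','rb')); frame(w,R.identity(),.176)
s=robot.observe(); print(s['tool_pos'],s['tool_rot'],s['contact_force'])
w=snapc(0,0,0,0); pickle.dump(w,open('w21.pkl','wb')); frame(w,tilt(0,0).inv()*tilt(0,-.0628),s['tool_pos'][2])
"
```

```text
ref
block ((0.9427871704101562, 2.8122825622558594), (74.33595275878906, 84.23999786376953), 0.4565076529979706) front x [-0.0349  0.0381] 0.1214219567145512
z-0.030 764 Xfront 0.0076 Y [-0.0244  0.0245] z [-0.0294 -0.0106]
z-0.010 537 Xfront 0.0074 Y [-0.0229  0.0244] z [-0.0099  0.0045]
z0.020 1584 Xfront 0.0132 Y [-0.0113  0.0146] z [0.0201 0.0283]
z0.065 55 Xfront 0.0042 Y [-0.0114  0.0182] z [0.071  0.0799]
[ 0.4467186  -0.208156    0.20936623] [-3.1411783   0.06163658  0.26371148] [-0.94349627  0.07803998 -1.91625201]
block ((-1.8017959594726562, -2.18853759765625), (74.70848083496094, 84.26104736328125), 0.5071139931678772) front x [-0.0379  0.0354] 0.15388445890441185
z-0.030 779 Xfront 0.008 Y [-0.0243  0.0246] z [-0.0283 -0.0104]
z-0.010 601 Xfront 0.0083 Y [-0.0229  0.0243] z [-0.0098  0.0048]
z0.020 1806 Xfront 0.0143 Y [-0.0119  0.0152] z [0.0208 0.0295]
z0.065 141 Xfront 0.0062 Y [-0.0125  0.0183] z [0.0689 0.0826]
```

Call:
move_arm(motion=[[-0.047,-0.05,0.1,0,0,0],[-0.047,-0.05,0.3,0,0,0],[-0.047,-0.05,0.4,0,0,0],[-0.047,-0.05,0.4,0,0,0],[-0.047,-0.05,0.4,0,0,0]])

```text
time: 46.15
tool_pos: [0.4388, -0.2051, 0.1699]
tool_rot: [-3.141, 0.062, 0.264]
contact_force: [0.6, 0.0, -1.4]
opening: 0.054
grip_force: 7.6
```

```bash
python3 -c "
from held2 import *
s=robot.observe(); print(s['tool_pos'],s['tool_rot'],s['contact_force'])
w=snapc(0,0,0,0); pickle.dump(w,open('w22.pkl','wb')); T=frame(w,tilt(0,0).inv()*tilt(0,-.0628),s['tool_pos'][2])
z0=s['tool_pos'][2]; v=np.mgrid[:420,:560][0]
k=(T[...,2]>z0-.045)&(T[...,2]<z0+.02)&(abs(T[...,0])<.03)&(abs(T[...,1])<.03)&(v<285); print('slot',k.sum(),np.percentile(T[k][:,0],[2,50,98]),np.percentile(T[k][:,1],[2,98]))
"
```

```text
[ 0.43882347 -0.20514924  0.16989433] [-3.14146134  0.06223352  0.26438738] [ 0.63761843  0.02113364 -1.40308799]
block ((5.286466598510742, 2.8018112182617188), (74.37993621826172, 84.4543685913086), 0.5573354363441467) front x [-0.0312  0.0425] 0.11444260531135196
z-0.030 775 Xfront 0.0081 Y [-0.0243  0.0245] z [-0.0284 -0.0104]
z-0.010 595 Xfront 0.0081 Y [-0.0229  0.0242] z [-0.0098  0.0046]
z0.020 1790 Xfront 0.0141 Y [-0.0119  0.0152] z [0.0206 0.0294]
z0.065 134 Xfront 0.0057 Y [-0.0128  0.0179] z [0.0694 0.0824]
slot 646 [-0.00232157 -0.00187949  0.00348961] [-0.01725206  0.02273343]
```

Call:
move_arm(motion=[[0.029,0,0,0,0,0],[0.035,0,0.1,0,0,0],[0.042,0,0.2,0,0,0],[0.048,0,0.3,0,0,0],[0.054,0,0.4,0,0,0],[0.054,0,0.4,0,0,0]])

```text
time: 46.95
tool_pos: [0.4407, -0.2039, 0.1282]
tool_rot: [-3.139, 0.064, 0.264]
contact_force: [0.1, 0.0, -2.2]
opening: 0.0543
grip_force: 7.6
```

```bash
python3 -c "
from held2 import *
s=robot.observe(); print(s['tool_pos'],s['tool_rot'],s['contact_force'],s['torque'])
w=snapc(0,0,0,0); T=frame(w,tilt(0,0).inv()*tilt(0,-.0628),s['tool_pos'][2])
"
```

```text
[ 0.44074788 -0.20386853  0.1282153 ] [-3.13930188  0.06425714  0.26444372] [ 0.05591921  0.04924969 -2.24266649] [ 0.0350657   0.06894401 -0.00633603]
block ((3.4805946350097656, 3.6932525634765625), (74.02791595458984, 84.57443237304688), 0.39523303508758545) front x [-0.0288  0.0404] 0.07270800383186383
z-0.030 771 Xfront 0.008 Y [-0.0244  0.0248] z [-0.0283 -0.0105]
z-0.010 604 Xfront 0.008 Y [-0.023   0.0244] z [-0.0097  0.0046]
z0.020 1800 Xfront 0.014 Y [-0.0117  0.0153] z [0.0208 0.0294]
z0.065 181 Xfront 0.0058 Y [-0.0164  0.0236] z [0.0688 0.0846]
```

Call:
move_arm(motion=[[0.007,0,0.1,0,0,0],[0.013,0,0.2,0,0,0],[0.017,0,0.27,0,0,0],[0.018,0,0.285,0,0,0],[0.018,0,0.285,0,0,0]])

```text
time: 47.62
tool_pos: [0.4414, -0.2041, 0.1009]
tool_rot: [-3.141, 0.063, 0.264]
contact_force: [0.7, 0.8, 1.9]
opening: 0.0541
grip_force: 8.1
```

Contact begins near the expected height. A little further, then release.

Call:
move_arm(motion=[[0.001,0,0.015,0,0,0],[0.002,0,0.025,0,0,0],[0.002,0,0.025,0,0,0]])

```text
time: 48.0
tool_pos: [0.4425, -0.2054, 0.0998]
tool_rot: [3.138, 0.06, 0.264]
contact_force: [-1.3, -2.1, 9.6]
opening: 0.0542
grip_force: 9.4
```

```bash
python3 -c "
from held2 import *
s=robot.observe(); print(s['tool_pos'],s['tool_rot'],s['contact_force'],s['torque'])
w=snapc(0,0,0,0); T=frame(w,tilt(0,0).inv()*tilt(0,-.0628),s['tool_pos'][2])
"
```

```text
[ 0.44252758 -0.2054319   0.0998233 ] [3.138403   0.06037596 0.26442867] [-1.3429286  -2.05384092  9.62732402] [-0.19305173  0.29707993 -0.00569296]
block ((7.683357238769531, 1.437103271484375), (62.865787506103516, 84.37344360351562), 0.7936573028564453) front x [-0.0177  0.039 ] 0.044376855367504985
z-0.030 761 Xfront 0.0078 Y [-0.0244  0.0245] z [-0.0278 -0.0103]
z-0.010 585 Xfront 0.0076 Y [-0.0235  0.0237] z [-0.0097  0.0047]
z0.020 1835 Xfront 0.0132 Y [-0.013   0.0137] z [0.0207 0.0293]
z0.065 14 Xfront -0.0011 Y [-0.0184  0.0214] z [0.0668 0.0816]
```

Call:
move_arm(motion=[[0,0,0,0,0,0],[0,0,0,0,0,0],[0,0,0,0,0,0],[0,0,0,0,0,0],[0,0,0,0,0,0]], fingers=1)

```text
time: 48.68
tool_pos: [0.4414, -0.2042, 0.0981]
tool_rot: [-3.141, 0.063, 0.264]
contact_force: [-0.3, -0.4, 0.1]
opening: 0.0918
grip_force: 0.0
```

Call:
move_arm(motion=[[0,0,-0.2,0,0,0],[0,0,-0.6,0,0.02,0],[-0.3,0,-1,0,0.02,0],[-0.6,0,-1,0,0.02,0],[-0.6,0,-1,0,0.02,0],[-0.6,0,-1,0,0.02,0]])

```text
time: 49.42
tool_pos: [0.39, -0.2182, 0.2016]
tool_rot: [-3.141, -0.0, 0.264]
contact_force: [1.2, 0.2, -0.0]
opening: 0.0921
grip_force: 0.0
```

Call:
move_arm(motion=[[0,0,-0.5,0,0,0],[0,0,-0.6,0,0,0],[0,0,-0.6,0,0,0]])

```text
time: 49.8
tool_pos: [0.3902, -0.2182, 0.2615]
tool_rot: [-3.141, -0.0, 0.265]
contact_force: [-0.0, -0.3, -0.7]
opening: 0.0916
grip_force: 0.0
```

Run:
```python
from pl import *
s=robot.observe();p=s['tool_pos'];print(p,s['tool_rot'],s['contact_force'])
w=snapc(*p,s['tool_rot'][2]); pl(w,.445,-.2055,.2636)
```

```text
[ 0.39020502 -0.21816049  0.26149475] [-3.14113708e+00 -3.72294580e-04  2.64993867e-01] [-0.03423617 -0.25523574 -0.73396443]
block ((444.30859375, -206.521484375), (73.31924438476562, 84.37896728515625), 15.145877838134766)
z0.060 Y0 18 X [-0.017 -0.003  0.012] Y [-0.004 -0.003  0.002]
z0.068 Y+ 68 X [-0.016  0.002  0.011] Y [0.006 0.008 0.011]
z0.068 Y0 190 X [-0.017 -0.002  0.012] Y [-0.005  0.001  0.005]
z0.068 Y- 144 X [-0.017 -0.002  0.012] Y [-0.015 -0.009 -0.006]
z0.076 Y+ 113 X [-0.015 -0.003  0.009] Y [0.006 0.009 0.013]
z0.076 Y0 125 X [-0.015 -0.009  0.009] Y [-0.005  0.     0.005]
z0.076 Y- 158 X [-0.015 -0.002  0.009] Y [-0.016 -0.012 -0.006]
z0.084 Y+ 46 X [-0.007 -0.002  0.001] Y [0.013 0.015 0.016]
z0.084 Y- 51 X [-0.007 -0.002  0.001] Y [-0.02  -0.019 -0.016]
z0.092 Y+ 29 X [-0.009 -0.002  0.004] Y [0.017 0.018 0.019]
z0.092 Y- 27 X [-0.008 -0.003  0.003] Y [-0.023 -0.022 -0.021]
z0.100 Y+ 30 X [-0.008 -0.002  0.004] Y [0.018 0.019 0.021]
z0.100 Y- 29 X [-0.008 -0.002  0.004] Y [-0.025 -0.023 -0.022]
z0.108 Y+ 38 X [-0.009 -0.001  0.004] Y [0.02  0.02  0.025]
z0.108 Y- 36 X [-0.009 -0.001  0.004] Y [-0.028 -0.024 -0.023]
z0.116 Y+ 32 X [-0.009 -0.002  0.004] Y [0.021 0.021 0.024]
z0.116 Y- 32 X [-0.008 -0.002  0.004] Y [-0.027 -0.025 -0.024]
z0.124 Y+ 37 X [-0.008 -0.002  0.004] Y [0.022 0.022 0.025]
z0.124 Y- 37 X [-0.009 -0.002  0.004] Y [-0.029 -0.026 -0.026]
z0.132 Y+ 158 X [-0.009 -0.003  0.003] Y [0.023 0.027 0.03 ]
z0.132 Y- 158 X [-0.009 -0.003  0.003] Y [-0.034 -0.031 -0.027]
```

Call:
move_arm(motion=[[0.4,0.4,0,0,0,0],[0.78,0.8,0,0,0,0],[0.78,1,0,0,0,0]])

```text
time: 50.22
tool_pos: [0.4929, -0.2948, 0.2584]
tool_rot: [-3.138, 0.002, 0.266]
contact_force: [0.4, -0.4, 0.1]
opening: 0.0919
grip_force: 0.0
```

Call:
move_arm(motion=[[0,0.3,0,0,0,-0.05],[0,0.7,0,0,0,-0.1],[0,1,0,0,0,-0.15],[0,1,0,0,0,-0.2],[0,1,0,0,0,-0.25],[0,1,0,0,0,-0.3],[0,1,0,0,0,-0.35],[0,1,0,0,0,-0.4],[0,1,0,0,0,-0.4155],[0,1,0,0,0,-0.4155],[0,1,0,0,0,-0.4155]])

```text
time: 51.6
tool_pos: [0.5171, -0.3907, 0.2604]
tool_rot: [-3.14, -0.002, 1.569]
contact_force: [0.8, 0.2, 0.3]
opening: 0.0919
grip_force: 0.0
```

```bash
cat > pots.py <<'E'
from m import *
def pots():
    s=robot.observe();p=s['tool_pos'];print(p,s['tool_rot'],s['contact_force'])
    w=snapc(*p,s['tool_rot'][2]); P=cloud(w); z=P[...,2]; v=np.mgrid[:420,:560][0]
    hsv=cv2.cvtColor(w['bgr'],cv2.COLOR_BGR2HSV)
    m=((z>.032)&(z<.041)&(v<280)).astype(np.uint8); n,l,st,c=cv2.connectedComponentsWithStats(m)
    for i in range(1,n):
        if st[i,4]>150: print(st[i],'sat',int(np.median(hsv[...,1][l==i])),cv2.minEnclosingCircle(P[l==i][:,:2].astype(np.float32)),P[l==i][:,2].mean().round(4))
E
python3 -c "
from pots import *
pots()"
```

```text
[ 0.51707052 -0.39073633  0.26039693] [-3.14009897e+00 -1.99486352e-03  1.56872749e+00] [0.76444134 0.17913986 0.30078637]
[176  33  70  22 156] sat 126 ((0.45513781905174255, -0.24619801342487335), 0.03696351870894432) 0.0362
[ 131   86   38   38 1112] sat 149 ((0.38608822226524353, -0.3069351017475128), 0.02013130486011505) 0.0362
[ 235   87   38   38 1092] sat 9 ((0.4985855519771576, -0.30868831276893616), 0.020027266815304756) 0.0364
[ 270  134   36   37 1023] sat 9 ((0.5352283120155334, -0.3582253158092499), 0.020076092332601547) 0.0364
[139 153  36  36 964] sat 197 ((0.3877502977848053, -0.3781996965408325), 0.019955789670348167) 0.0362
[152 228  34  29 546] sat 198 ((0.3940401077270508, -0.46629124879837036), 0.020110424607992172) 0.0363
```

Call:
move_arm(motion=[[0.4,-0.1,0.2,0,0,0],[0.82,-0.214,0.6,0,0,0],[0.82,-0.214,0.8,0,0,0],[0.82,-0.214,0.8,0,0,0]])

```text
time: 52.15
tool_pos: [0.4953, -0.308, 0.1804]
tool_rot: [-3.139, -0.002, 1.57]
contact_force: [-0.4, -0.4, 0.7]
opening: 0.0917
grip_force: 0.0
```

Call:
move_arm(motion=[[0,0,0.4,0,0,0],[0,0,0.8,0,0,0],[0,0,1,0,0,0],[0,0,1,0,0,0]])

```text
time: 52.65
tool_pos: [0.4958, -0.3093, 0.0812]
tool_rot: [-3.14, -0.001, 1.569]
contact_force: [0.3, 0.5, 0.6]
opening: 0.0919
grip_force: 0.0
```

Call:
move_arm(motion=[[0,0,0.3,0,0,0],[0,0,0.6,0,0,0],[0,0,0.67,0,0,0],[0,0,0.67,0,0,0]])

```text
time: 53.15
tool_pos: [0.4966, -0.3095, 0.0159]
tool_rot: [3.14, 0.0, 1.569]
contact_force: [0.2, 0.0, 1.4]
opening: 0.0916
grip_force: 0.0
```

Call:
move_arm(motion=[[0,0,0,0,0,0],[0,0,0,0,0,0],[0,0,0,0,0,0],[0,0,0,0,0,0],[0,0,0,0,0,0],[0,0,0,0,0,0],[0,0,0,0,0,0]], fingers=-1, newtons=12)

```text
time: 54.02
tool_pos: [0.4959, -0.3088, 0.0146]
tool_rot: [-3.141, -0.001, 1.57]
contact_force: [-0.0, -0.3, -0.2]
opening: 0.0396
grip_force: 12.0
```

Call:
move_arm(motion=[[0,0,-0.3,0,0,0],[0,0,-0.7,0,0,0],[0,0,-1,0,0,0],[0,0,-1,0,0,0]])

```text
time: 54.52
tool_pos: [0.497, -0.3097, 0.117]
tool_rot: [3.138, 0.002, 1.57]
contact_force: [-0.1, -0.2, 0.6]
opening: 0.0395
grip_force: 12.0
```

Call:
move_arm(motion=[[0,0,-0.4,0,0,0],[0.2,0,-0.7,0,0,0],[0.7,0.3,-0.7,0,0,0],[1,0.3,-0.7,0,0,0],[1,0.3,-0.7,0,0,0]])

```text
time: 55.15
tool_pos: [0.5256, -0.2066, 0.1833]
tool_rot: [-3.139, -0.002, 1.573]
contact_force: [0.4, 0.3, -1.0]
opening: 0.0398
grip_force: 12.0
```

Call:
move_arm(motion=[[0.4,0.2,0,0,0,0],[0.8,0.4,0,0,0,0],[1,0.5,0,0,0,0],[1,0.5,0,0,0,0]])

```text
time: 55.65
tool_pos: [0.5762, -0.1086, 0.1835]
tool_rot: [-3.14, -0.001, 1.571]
contact_force: [0.1, -0.4, -0.7]
opening: 0.0398
grip_force: 12.0
```

Call:
move_arm(motion=[[0.4,0.1,-0.2,0,0,0],[0.8,0.284,-0.4,0,0,0],[1,0.284,-0.4,0,0,0],[1,0.284,-0.4,0,0,0],[1,0.284,-0.4,0,0,0]])

```text
time: 56.28
tool_pos: [0.6038, -0.0107, 0.2237]
tool_rot: [-3.139, -0.0, 1.568]
contact_force: [-0.2, 0.4, -0.6]
opening: 0.0397
grip_force: 12.0
```

```bash
cat > pk.py <<'E'
from m import *
def pk():
    s=robot.observe();p=s['tool_pos'];print(p,s['tool_rot'],s['contact_force'],s['opening'])
    w=snapc(*p,s['tool_rot'][2]); cv2.imwrite('pics/pk%d.png'%(s['time']*10),w['bgr']); P=cloud(w); z=P[...,2]; v=np.mgrid[:420,:560][0]
    r=np.linalg.norm(P[...,:2]-[.5765,.139],axis=2)
    m=(z>.127)&(z<.137)&(r<.03)&(v<245); print('spindle',m.sum(),cv2.minEnclosingCircle(P[m][:,:2].astype(np.float32)) if m.any() else '',z[m].mean())
    m=((z>.078)&(z<.096)&(r>.046)&(r<.105)&(v<245)).astype(np.uint8); n,l,st,c=cv2.connectedComponentsWithStats(m)
    for i in range(1,n):
        if st[i,4]>100: print('pocket',st[i],cv2.minEnclosingCircle(P[l==i][:,:2].astype(np.float32)),z[l==i].mean().round(4))
    m=((z>.100)&(z<.125)&(r>.05)&(r<.11)&(v<245)).astype(np.uint8); n,l,st,c=cv2.connectedComponentsWithStats(m)
    for i in range(1,n):
        if st[i,4]>60: print('tall',st[i],cv2.minEnclosingCircle(P[l==i][:,:2].astype(np.float32)),z[l==i].max().round(4))
    return w,P
E
python3 -c "
from pk import *
pk()"
```

```text
[ 0.60377038 -0.01065924  0.22374787] [-3.13926373e+00 -2.05157930e-04  1.56838910e+00] [-0.2080334   0.40646685 -0.57802178] 0.03972412841420809
spindle 1279 ((0.5766247510910034, 0.13583773374557495), 0.01976049691438675) 0.13111442996868905
pocket [ 112    0   70   42 2315] ((0.5065271854400635, 0.13815289735794067), 0.027402956038713455) 0.0839
pocket [ 244   55   65   75 3287] ((0.6083111763000488, 0.07936185598373413), 0.02957986295223236) 0.0841
```

```bash
cat >> pk.py <<'E'
def rim(P,c,z0=.0875,z1=.093):
    z=P[...,2]; r=np.linalg.norm(P[...,:2]-c,axis=2); v=np.mgrid[:420,:560][0]
    k=(z>z0)&(z<z1)&(r<.034)&(r>.018)&(v<245); q=P[k][:,:2]
    from scipy.optimize import least_squares
    s=least_squares(lambda p:np.hypot(*(q-p[:2]).T)-p[2],[*c,.0245],loss='soft_l1',f_scale=.001); print('rim',k.sum(),s.x.round(4))
E
python3 -c "
from pk import *
w,P=pk(); rim(P,[.607,.0737]); rim(P,[.5048,.1453])"
```

```text
[ 0.60392573 -0.01069864  0.22393841] [-3.13964741e+00 -2.85569479e-04  1.56804761e+00] [-0.17882257  0.05404115 -0.6084266 ] 0.039114246189381134
spindle 1280 ((0.5764447450637817, 0.13493825495243073), 0.019479773938655853) 0.1310815300731741
pocket [ 112    0   71   42 2324] ((0.5068970322608948, 0.13858123123645782), 0.027736015617847443) 0.0839
pocket [ 244   56   64   74 3287] ((0.6074608564376831, 0.078872911632061), 0.029189545661211014) 0.0841
rim 637 [0.6084 0.0752 0.0239]
rim 431 [0.5065 0.1458 0.0241]
```

Call:
move_arm(motion=[[0.4,0.008,0,0,0,0],[0.8,0.008,0.1,0,0,0],[0.852,0.008,0.5,0,0,0],[0.852,0.008,0.9,0,0,0],[0.852,0.008,0.98,0,0,0],[0.852,0.008,0.98,0,0,0],[0.852,0.008,0.98,0,0,0]])

```text
time: 57.25
tool_pos: [0.6066, 0.0758, 0.1288]
tool_rot: [3.138, -0.001, 1.569]
contact_force: [0.2, -1.0, -0.6]
opening: 0.0395
grip_force: 12.0
```

Call:
move_arm(motion=[[0,0,0.1,0,0,0],[0,0,0.18,0,0,0],[0,0,0.24,0,0,0],[0,0,0.28,0,0,0],[0,0,0.28,0,0,0]])

```text
time: 57.88
tool_pos: [0.6054, 0.0762, 0.0985]
tool_rot: [-3.141, -0.001, 1.57]
contact_force: [-0.8, -0.0, -0.6]
opening: 0.0396
grip_force: 12.0
```

Call:
move_arm(motion=[[0,0,0.01,0,0,0],[0,0,0.015,0,0,0],[0,0,0.015,0,0,0]])

```text
time: 58.25
tool_pos: [0.6055, 0.0763, 0.0975]
tool_rot: [3.142, -0.001, 1.57]
contact_force: [-0.0, 0.0, -0.7]
opening: 0.0396
grip_force: 12.0
```

Call:
move_arm(motion=[[0,0,0,0,0,0],[0,0,0,0,0,0],[0,0,0,0,0,0],[0,0,-0.3,0,0,0],[0,0,-0.7,0,0,0],[0,0,-1,0,0,0],[0,0,-1,0,0,0]], fingers=0.3)

```text
time: 59.12
tool_pos: [0.6068, 0.0762, 0.2001]
tool_rot: [3.136, -0.001, 1.57]
contact_force: [0.0, -0.5, 0.1]
opening: 0.0593
grip_force: 0.0
```

Call:
move_arm(motion=[[-0.4,0,-0.2,0,0,0],[-0.85,0,-0.27,0,0,0],[-0.85,0,-0.27,0,0,0],[-0.85,0,-0.27,0,0,0]], fingers=1)

```text
time: 59.62
tool_pos: [0.6049, -0.0084, 0.223]
tool_rot: [-3.139, -0.001, 1.569]
contact_force: [0.3, 0.0, 0.1]
opening: 0.0908
grip_force: 0.0
```

```bash
python3 -c "
from pk import *
w,P=pk()
z=P[...,2]; r=np.linalg.norm(P[...,:2]-[.607,.0745],axis=2); k=(z>.113)&(z<.122)&(r<.035); print('lid',k.sum(),cv2.minEnclosingCircle(P[k][:,:2].astype(np.float32)),z[k].mean(),z[k].std())
rim(P,[.607,.0737])"
```

```text
[ 0.60489116 -0.00842744  0.22304357] [-3.13937239e+00 -1.48881386e-03  1.56917463e+00] [0.27621175 0.01562944 0.06418803] 0.0907820581249622
spindle 1491 ((0.5766943097114563, 0.13818638026714325), 0.01997055485844612) 0.13098690184933548
pocket [ 111    0   70   45 2514] ((0.5072745084762573, 0.13956040143966675), 0.028069254010915756) 0.0837
pocket [244  59  63  74 867] ((0.6092263460159302, 0.07897358387708664), 0.029144078493118286) 0.0865
tall [ 246   69   54   55 2364] ((0.6061047315597534, 0.07662705332040787), 0.020216286182403564) 0.1213
lid 2375 ((0.6060967445373535, 0.07656970620155334), 0.020194217562675476) 0.11849434770505195 0.0007515729428505817
rim 445 [0.6081 0.0755 0.0243]
```

Call:
move_arm(motion=[[-0.4,-0.1,-0.2,0,0,0],[-0.8,-0.2,-0.37,0,0,0],[-1,-0.3,-0.37,0,0,0]])

```text
time: 60.05
tool_pos: [0.5756, -0.1093, 0.2621]
tool_rot: [3.14, -0.0, 1.57]
contact_force: [0.3, 0.0, -1.1]
opening: 0.092
grip_force: 0.0
```

Call:
move_arm(motion=[[-0.5,-0.1,0,0,0,0],[-1,-0.3,0,0,0,0],[-1,-0.3,0,0,0,0]])

```text
time: 60.42
tool_pos: [0.5442, -0.2106, 0.2604]
tool_rot: [-3.14, -0.001, 1.567]
contact_force: [0.3, 0.2, 0.7]
opening: 0.0921
grip_force: 0.0
```

Call:
move_arm(motion=[[-0.5,-0.1,0,0,0,0],[-1,-0.2,0,0,0,0],[-1,-0.2,0,0,0,0]])

```text
time: 60.8
tool_pos: [0.5249, -0.31, 0.2601]
tool_rot: [-3.141, -0.001, 1.568]
contact_force: [0.9, 0.9, -0.4]
opening: 0.0921
grip_force: 0.0
```

Call:
move_arm(motion=[[-0.5,0,0,0,0,0],[-0.82,0,0,0,0,0],[-0.82,0,0,0,0,0],[-0.82,0,0,0,0,0]])

```text
time: 61.3
tool_pos: [0.5259, -0.3885, 0.2608]
tool_rot: [-3.141, -0.002, 1.572]
contact_force: [0.2, 0.1, 0.0]
opening: 0.0916
grip_force: 0.0
```

```bash
python3 -c "
from pots import *
pots()"
```

```text
[ 0.52591461 -0.38846777  0.26076693] [-3.14119553e+00 -2.14931266e-03  1.57164255e+00] [0.20899957 0.09830193 0.03971386]
[169  36  69  21 156] sat 124 ((0.4551992416381836, -0.24651017785072327), 0.03693296015262604) 0.0366
[ 123   88   37   37 1084] sat 149 ((0.3856493830680847, -0.30638667941093445), 0.01986011303961277) 0.0363
[ 262  136   36   37 1016] sat 9 ((0.5350745916366577, -0.3582056164741516), 0.020089367404580116) 0.0365
[131 155  36  35 949] sat 197 ((0.3875141143798828, -0.37776052951812744), 0.020037522539496422) 0.0364
[145 230  33  22 467] sat 198 ((0.3940260112285614, -0.4661564528942108), 0.01970251090824604) 0.0365
```

Call:
move_arm(motion=[[0.303,0.063,0.3,0,0,0],[0.303,0.063,0.7,0,0,0],[0.303,0.063,0.9,0,0,0],[0.303,0.063,0.9,0,0,0]])

```text
time: 61.85
tool_pos: [0.5311, -0.3582, 0.1699]
tool_rot: [-3.139, -0.003, 1.571]
contact_force: [-0.8, 0.6, 0.7]
opening: 0.0919
grip_force: 0.0
```

Call:
move_arm(motion=[[0,0,0.4,0,0,0],[0,0,0.8,0,0,0],[0,0,1,0,0,0],[0,0,1,0,0,0]])

```text
time: 62.35
tool_pos: [0.5314, -0.3595, 0.071]
tool_rot: [-3.141, -0.002, 1.57]
contact_force: [-0.6, 0.3, 0.1]
opening: 0.0915
grip_force: 0.0
```

Call:
move_arm(motion=[[0,0,0.3,0,0,0],[0,0,0.56,0,0,0],[0,0,0.56,0,0,0],[0,0,0.56,0,0,0]])

```text
time: 62.85
tool_pos: [0.5325, -0.3611, 0.0175]
tool_rot: [3.139, 0.002, 1.57]
contact_force: [0.5, 0.3, 0.6]
opening: 0.0921
grip_force: 0.0
```

Call:
move_arm(motion=[[0,0,0,0,0,0],[0,0,0,0,0,0],[0,0,0,0,0,0],[0,0,0,0,0,0],[0,0,0,0,0,0],[0,0,0,0,0,0],[0,0,0,0,0,0]], fingers=-1, newtons=12)

```text
time: 63.72
tool_pos: [0.5313, -0.3603, 0.0151]
tool_rot: [-3.141, -0.001, 1.57]
contact_force: [0.5, 0.7, 0.1]
opening: 0.0398
grip_force: 12.0
```

Call:
move_arm(motion=[[0,0,-0.3,0,0,0],[0,0,-0.7,0,0,0],[0,0,-1,0,0,0],[0,0,-1,0,0,0]])

```text
time: 64.22
tool_pos: [0.5324, -0.3614, 0.1177]
tool_rot: [3.138, 0.003, 1.57]
contact_force: [-0.0, -0.0, -0.6]
opening: 0.0397
grip_force: 12.0
```

Call:
move_arm(motion=[[0,0,-0.4,0,0,0],[0.2,0,-0.9,0,0,0],[0.7,0.1,-0.9,0,0,0],[1,0.1,-0.9,0,0,0],[1,0.1,-0.9,0,0,0]])

```text
time: 64.85
tool_pos: [0.5412, -0.2581, 0.2039]
tool_rot: [-3.139, -0.002, 1.572]
contact_force: [0.5, -0.2, 0.0]
opening: 0.0398
grip_force: 12.0
```

Call:
move_arm(motion=[[0.4,0.1,-0.1,0,0,0],[0.8,0.2,-0.2,0,0,0],[1,0.3,-0.2,0,0,0]])

```text
time: 65.22
tool_pos: [0.572, -0.1599, 0.225]
tool_rot: [-3.141, -0.001, 1.57]
contact_force: [0.6, -0.3, -0.1]
opening: 0.0394
grip_force: 12.0
```

Call:
move_arm(motion=[[0.5,0.1,0,0,0,0],[1,0.3,0,0,0,0],[1,0.3,0,0,0,0]])

```text
time: 65.6
tool_pos: [0.6024, -0.0581, 0.2238]
tool_rot: [-3.14, -0.002, 1.573]
contact_force: [-0.4, -1.1, -0.1]
opening: 0.0398
grip_force: 12.0
```

Call:
move_arm(motion=[[0.5,0,0,0,0,0],[1,0.14,0,0,0,0],[1,0.14,0,0,0,0]])

```text
time: 65.97
tool_pos: [0.6161, 0.0409, 0.2242]
tool_rot: [-3.14, -0.001, 1.572]
contact_force: [-0.1, -0.4, 0.2]
opening: 0.0396
grip_force: 12.0
```

Call:
move_arm(motion=[[0.5,0,0,0,0,0],[0.68,0,0,0,0,0],[0.68,0,0,0,0,0],[0.68,0,0,0,0,0]])

```text
time: 66.47
tool_pos: [0.616, 0.1055, 0.2252]
tool_rot: [-3.141, 0.0, 1.568]
contact_force: [0.5, 0.8, -0.8]
opening: 0.0399
grip_force: 12.0
```

```bash
python3 -c "
from pk import *
w,P=pk(); rim(P,[.6185,.199])"
```

```text
[0.61599877 0.10552748 0.22519846] [-3.14115020e+00  1.85432192e-04  1.56825814e+00] [ 0.49707585  0.80099657 -0.80617558] 0.03994584780326417
spindle 2269 ((0.5763359069824219, 0.13923053443431854), 0.02024305984377861) 0.13129774068552008
pocket [ 237   55   68   76 3426] ((0.615666925907135, 0.19542381167411804), 0.030285954475402832) 0.0842
pocket [187  80  17  24 113] ((0.5493016242980957, 0.19720026850700378), 0.010018737986683846) 0.079
pocket [ 113  124   65   60 3007] ((0.5092265009880066, 0.14706066250801086), 0.029288513585925102) 0.0843
pocket [233 195  56  42 566] ((0.6057083010673523, 0.08476032316684723), 0.025697672739624977) 0.087
tall [171  77  27  25 507] ((0.5500410795211792, 0.19731850922107697), 0.009083426557481289) 0.1166
tall [252 213  19   9  61] ((0.6077702045440674, 0.09478339552879333), 0.0073366956785321236) 0.1178
tall [235 220  14  22  75] ((0.591752290725708, 0.0855010598897934), 0.00977366417646408) 0.1192
rim 635 [0.6184 0.1992 0.0238]
```

Call:
move_arm(motion=[[0.4,-0.007,0,0,0,0],[0.8,-0.007,0.1,0,0,0],[0.93,-0.007,0.5,0,0,0],[0.93,-0.007,0.9,0,0,0],[0.93,-0.007,0.98,0,0,0],[0.93,-0.007,0.98,0,0,0],[0.93,-0.007,0.98,0,0,0]])

```text
time: 67.4
tool_pos: [0.6165, 0.2001, 0.1296]
tool_rot: [3.138, -0.001, 1.569]
contact_force: [-0.1, 0.1, -0.5]
opening: 0.0396
grip_force: 12.0
```

Call:
move_arm(motion=[[0,0,0.1,0,0,0],[0,0,0.2,0,0,0],[0,0,0.26,0,0,0],[0,0,0.3,0,0,0],[0,0,0.3,0,0,0]])

```text
time: 68.03
tool_pos: [0.6152, 0.2006, 0.0972]
tool_rot: [-3.141, -0.001, 1.57]
contact_force: [-0.9, -0.6, -0.1]
opening: 0.0395
grip_force: 12.0
```

Call:
move_arm(motion=[[0,0,0,0,0,0],[0,0,0,0,0,0],[0,0,0,0,0,0],[0,0,-0.3,0,0,0],[0,0,-0.7,0,0,0],[0,0,-1,0,0,0],[0,0,-1,0,0,0]], fingers=0.25)

```text
time: 68.9
tool_pos: [0.6165, 0.2008, 0.2004]
tool_rot: [3.136, -0.002, 1.57]
contact_force: [0.2, -1.0, -0.2]
opening: 0.0572
grip_force: 0.0
```

Call:
move_arm(motion=[[-0.4,-0.2,-0.5,0,0,0],[-0.9,-0.4,-0.8,0,0,0],[-0.9,-0.4,-0.8,0,0,0],[-0.9,-0.4,-0.8,0,0,0]])

```text
time: 69.4
tool_pos: [0.5748, 0.1104, 0.2763]
tool_rot: [-3.14, -0.001, 1.569]
contact_force: [-0.2, 0.4, 0.0]
opening: 0.0569
grip_force: 0.0
```

Run:
```python
from pk import *
w,P=pk(); z=P[...,2]; v=np.mgrid[:420,:560][0]
for c in [[.6182,.1988],[.6065,.0755]]:
    r=np.linalg.norm(P[...,:2]-c,axis=2); k=(z>.111)&(z<.124)&(r<.035)&(v<248)
    if k.sum()>30: print('lid',k.sum(),cv2.minEnclosingCircle(P[k][:,:2].astype(np.float32)),z[k].mean(),z[k].std())
# lip / notch : points at z .058-.070 beyond the housing end along 115 deg
d=np.array([np.cos(np.radians(115)),np.sin(np.radians(115))]); n=np.array([-d[1],d[0]]); q=P[...,:2]-[.5765,.139]; A=q@d; B=q@n
for a in np.arange(.12,.19,.005):
    k=(A>=a)&(A<a+.005)&(abs(B)<.05)&(v<245)&(z>.04)
    if k.sum(): print(a.round(3),k.sum(),'z',np.median(z[k]).round(4),'B',np.sort(B[k].round(3))[[0,-1]], 'gap hist',np.histogram(B[k],bins=np.arange(-.042,.043,.006))[0])
```

```text
[0.57478727 0.11042325 0.27629498] [-3.13980586e+00 -1.01345945e-03  1.56892536e+00] [-0.15217079  0.39165041  0.00992413] 0.05693091959689009
spindle 1583 ((0.5765965580940247, 0.1390213519334793), 0.02011166326701641) 0.13123322474561408
pocket [283  69  59  64 780] ((0.6137102842330933, 0.19557209312915802), 0.029555613175034523) 0.0859
pocket [ 176  128   56   52 2196] ((0.5090002417564392, 0.14500094950199127), 0.02950442023575306) 0.084
pocket [279 188  51  48 571] ((0.6086609363555908, 0.08077787607908249), 0.028545401990413666) 0.0873
tall [ 294   67   46   48 1718] ((0.615588903427124, 0.20308160781860352), 0.02035430632531643) 0.121
tall [233  89  20  21 333] ((0.5490897297859192, 0.19620339572429657), 0.009103416465222836) 0.1165
tall [ 284  204   42   41 1325] ((0.6071781516075134, 0.07748011499643326), 0.02019437402486801) 0.121
lid 1687 ((0.615588903427124, 0.20308160781860352), 0.02035430632531643) 0.11854565696421276 0.0009236897125362316
lid 1306 ((0.6073247790336609, 0.07754547894001007), 0.020164301618933678) 0.11839568719922987 0.0012290036897772117
0.12 540 z 0.0
[... 339 characters left out ...]
4 536 z 0.0645 B [-0.05  0.05] gap hist [31 30 31 36 34 34 33 33 33 34 30 33 31 32]
0.145 279 z 0.0646 B [-0.038  0.05 ] gap hist [ 1  1  8 32 32 34 37 33 30 34 31  3  0  1]
0.15 286 z 0.0645 B [-0.026  0.024] gap hist [ 0  0 10 34 36 34 31 35 35 35 33  3  0  0]
0.155 184 z 0.0645 B [-0.026  0.025] gap hist [ 0  0  4 29 34 18  4  4 27 32 31  1  0  0]
0.16 121 z 0.0645 B [-0.018  0.023] gap hist [ 0  0  0  1 13 16  0  0 31 32 28  0  0  0]
0.165 88 z 0.0643 B [0.007 0.023] gap hist [ 0  0  0  0  0  0  0  0 26 35 27  0  0  0]
0.17 84 z 0.0643 B [0.007 0.023] gap hist [ 0  0  0  0  0  0  0  0 23 34 27  0  0  0]
0.175 33 z 0.064 B [0.012 0.023] gap hist [ 0  0  0  0  0  0  0  0  0 12 21  0  0  0]
```

Call:
move_arm(motion=[[0.4,-0.1,0,0,0,-0.05],[0.851,-0.28,0.2,0,0,-0.1],[0.851,-0.28,0.6,0,0,-0.139],[0.851,-0.28,1,0,0,-0.139],[0.851,-0.28,1,0,0,-0.139],[0.851,-0.28,1,0,0,-0.139]], fingers=-0.13)

```text
time: 70.2
tool_pos: [0.5478, 0.1963, 0.1781]
tool_rot: [3.141, -0.001, 2.007]
contact_force: [-0.9, 0.8, 0.1]
opening: 0.0401
grip_force: 0.0
```

Run:
```python
from m import *
s=robot.observe();p=s['tool_pos'];print(p,s['tool_rot'],s['contact_force'],s['opening'])
w=snapc(*p,s['tool_rot'][2]); h=np.array(w['hand_eye']); v,u=np.mgrid[:420,:560]
d=rays(w,np.c_[u.ravel(),v.ravel()])*w['range_z'].reshape(-1,1); T=(d@h[:3,:3].T+h[:3,3]).reshape(420,560,3); g=w['image'].max(2)
k=(T[...,2]>.045)&(T[...,2]<.085)&(g<80)&(np.hypot(T[...,0],T[...,1])<.025); print('knob tool',k.sum(),T[k].mean(0),cv2.minEnclosingCircle(T[k][:,:2].astype(np.float32)),T[k][:,2].min())
```

```text
[0.54780508 0.19631187 0.17810747] [ 3.14074007e+00 -6.46887815e-04  2.00685652e+00] [-0.87712858  0.83099886  0.11478758] 0.04010602389489148
knob tool 612 [0.00227439 0.00084436 0.06606688] ((0.000533916347194463, 0.0008086329908110201), 0.00887632928788662) 0.061799072635646435
```

Call:
move_arm(motion=[[0,-0.021,0.2,0,0,0],[0,-0.021,0.5,0,0,0],[0,-0.021,0.75,0,0,0],[0,-0.021,0.87,0,0,0],[0,-0.021,0.87,0,0,0],[0,-0.021,0.87,0,0,0]])

```text
time: 71.0
tool_pos: [0.5463, 0.195, 0.0919]
tool_rot: [3.139, -0.0, 2.006]
contact_force: [0.1, 0.3, 0.7]
opening: 0.0397
grip_force: 0.0
```

Call:
move_arm(motion=[[0,0,0,0,0,0],[0,0,0,0,0,0],[0,0,0,0,0,0],[0,0,0,0,0,0],[0,0,0,0,0,0],[0,0,0,0,0,0]], fingers=-1, newtons=25)

```text
time: 71.75
tool_pos: [0.546, 0.195, 0.0909]
tool_rot: [3.14, -0.0, 2.006]
contact_force: [3.9, 2.4, 1.9]
opening: 0.0174
grip_force: 25.0
```

Call:
move_arm(motion=[[0,0,-0.05,0,0,0],[0,0,-0.15,0,0,0],[0,0,-0.25,0,0,0],[0,0,-0.4,0,0,0],[0,0,-0.5,0,0,0],[0,0,-0.5,0,0,0]])

```text
time: 72.5
tool_pos: [0.5456, 0.1948, 0.1416]
tool_rot: [3.14, -0.0, 2.006]
contact_force: [-0.3, -0.0, -1.6]
opening: 0.0172
grip_force: 25.0
```

Call:
move_arm(motion=[[0.3,0,0,0,0,0],[0.4,0,0,0,0,0],[0.4,0,0,0,0,0],[0.4,0,0,0,0,0]])

```text
time: 73.0
tool_pos: [0.5287, 0.2305, 0.1404]
tool_rot: [-3.142, -0.0, 2.006]
contact_force: [0.1, 0.6, 1.0]
opening: 0.0177
grip_force: 25.0
```

Run:
```python
from m import *
s=robot.observe();p=s['tool_pos'];print(p,s['tool_rot'],s['contact_force'],s['opening'])
w=snapc(*p,s['tool_rot'][2]); h=np.array(w['hand_eye']); v,u=np.mgrid[:420,:560]
d=rays(w,np.c_[u.ravel(),v.ravel()])*w['range_z'].reshape(-1,1); T=(d@h[:3,:3].T+h[:3,3]).reshape(420,560,3)
zt=p[2]-.0643; k=(abs(T[...,2]-zt)<.006)&(v<250); X=T[...,0];Y=T[...,1]
for a in np.arange(.03,.095,.004):
    j=k&(X>=a)&(X<a+.004)&(abs(Y)<.04)
    if j.sum()>3:
        y=np.sort(Y[j]); g=np.diff(y); i=np.argmax(g); print(a.round(3),j.sum(),'ends',y[0].round(4),y[-1].round(4),'biggest gap',y[i].round(4),y[i+1].round(4))
j=k&(abs(Y-.002)<.002)&(X>.02); print('closed end x',np.percentile(X[j],[90,99]), 'z',np.median(T[j][:,2]),zt)
```

```text
[0.5287104  0.23049231 0.14036714] [-3.14151492e+00 -3.32074793e-04  2.00623162e+00] [0.0797207  0.63491832 0.96448814] 0.017689349720917492
0.03 669 ends -0.0399 0.0399 biggest gap -0.0 0.0007
0.034 698 ends -0.0399 0.0397 biggest gap -0.0 0.0007
0.038 719 ends -0.0398 0.04 biggest gap -0.0 0.0007
0.042 469 ends -0.0398 0.0299 biggest gap -0.0364 -0.0349
0.046 448 ends -0.0196 0.0304 biggest gap -0.0007 -0.0
0.05 422 ends -0.0195 0.0304 biggest gap -0.0 0.0007
0.054 297 ends -0.0187 0.0295 biggest gap -0.0027 0.0134
0.058 300 ends -0.0188 0.0294 biggest gap -0.0026 0.0133
0.062 299 ends -0.0186 0.0291 biggest gap -0.0026 0.0133
0.066 321 ends -0.0185 0.0292 biggest gap -0.0026 0.0134
0.07 329 ends -0.0184 0.0296 biggest gap -0.0026 0.0134
0.074 98 ends -0.0184 0.0289 biggest gap -0.0026 0.0137
closed end x [0.05014398 0.05294396] z 0.07586777149561734 0.07606713904778878
```

Call:
move_arm(motion=[[0.3,0.01,0,0,0,0],[0.595,0.024,0,0,0,0],[0.595,0.024,0,0,0,0],[0.595,0.024,0.15,0,0,0],[0.595,0.024,0.3,0,0,0],[0.595,0.024,0.4,0,0,0],[0.595,0.024,0.5,0,0,0],[0.595,0.024,0.5,0,0,0]])

```text
time: 74.05
tool_pos: [0.5051, 0.2857, 0.0895]
tool_rot: [-3.14, -0.001, 2.006]
contact_force: [-0.3, -0.1, 0.2]
opening: 0.0173
grip_force: 25.0
```

Call:
move_arm(motion=[[0,0,0.05,0,0,0],[0,0,0.1,0,0,0],[0,0,0.1,0,0,0],[0,0,0.1,0,0,0]])

```text
time: 74.55
tool_pos: [0.5054, 0.2861, 0.0806]
tool_rot: [-3.141, -0.001, 2.006]
contact_force: [0.5, 0.2, -0.4]
opening: 0.0173
grip_force: 25.0
```

Call:
move_arm(motion=[[0,0,0.01,0,0,0],[0,0,0.018,0,0,0],[0,0,0.018,0,0,0],[0,0,0.018,0,0,0]])

```text
time: 75.05
tool_pos: [0.5058, 0.2862, 0.08]
tool_rot: [3.14, -0.001, 2.006]
contact_force: [-2.5, -1.1, 7.0]
opening: 0.017
grip_force: 25.0
```

Call:
move_arm(motion=[[0,0,0,0,0,0],[0,0,0,0,0,0],[0,0,0,0,0,0],[0,0,0,0,0,0],[0,0,-0.2,0,0,0],[0,0,-0.6,0,0,0],[0,0,-1,0,0,0],[0,0,-1,0,0,0]], fingers=0)

```text
time: 76.05
tool_pos: [0.5072, 0.2867, 0.1822]
tool_rot: [3.134, -0.0, 2.006]
contact_force: [-0.1, 0.3, -0.3]
opening: 0.0459
grip_force: 0.0
```

Call:
move_arm(motion=[[-0.4,0,-0.5,0,0,0],[-0.9,0,-0.9,0,0,0],[-1,0,-0.9,0,0,0],[-1,0,-0.9,0,0,0],[-1,0,-0.9,0,0,0]])

```text
time: 76.68
tool_pos: [0.5466, 0.1961, 0.2668]
tool_rot: [-3.138, -0.002, 2.007]
contact_force: [-0.7, 0.5, 0.1]
opening: 0.0459
grip_force: 0.0
```

Run:
```python
from pk import *
w,P=pk(); z=P[...,2]; v=np.mgrid[:420,:560][0]; g=w['image'].max(2)
d=np.array([np.cos(np.radians(115)),np.sin(np.radians(115))]); n=np.array([-d[1],d[0]])
k=(z>.082)&(z<.112)&(g<80)&(np.linalg.norm(P[...,:2]-([.5765,.139]+.163*d),axis=2)<.03)&(v<248)
q=P[k]; t=q[q[:,2]>q[:,2].max()-.004]; c=np.array(cv2.minEnclosingCircle(t[:,:2].astype(np.float32))[0]); print('knob',k.sum(),c,'A,B',(c-[.5765,.139])@d,(c-[.5765,.139])@n,'top z',q[:,2].max(),np.median(t[:,2]))
for c in [[.6172,.2005],[.6065,.0765]]:
    r=np.linalg.norm(P[...,:2]-c,axis=2); k=(z>.111)&(z<.124)&(r<.032)&(v<248)
    if k.sum()>30: print('lid',k.sum(),cv2.minEnclosingCircle(P[k][:,:2].astype(np.float32)),z[k].mean(),z[k].std())
rim(P,[.617,.2])
```

```text
[0.54657635 0.19609017 0.26676704] [-3.13834770e+00 -1.94059472e-03  2.00720530e+00] [-0.71782123  0.52365658  0.13344014] 0.04587642700976036
spindle 0  nan
pocket [301 188  59  53 709] ((0.6135991811752319, 0.1967649608850479), 0.030315319076180458) 0.0866
pocket [ 188  193   59   50 2066] ((0.5094242095947266, 0.14465823769569397), 0.02959062159061432) 0.084
tall [ 318  195   44   45 1503] ((0.6148935556411743, 0.20389260351657867), 0.020046057179570198) 0.1206
knob 358 [0.50883615 0.29066753] A,B 0.16605344558921836 -0.0027731955261685965 top z 0.10612283744332124 0.10363656022761525
lid 1387 ((0.6149140000343323, 0.2038567215204239), 0.020011574029922485) 0.11851395699810084 0.0012504443010178193
rim 319 [0.6164 0.2009 0.0239]pk.py:6: RuntimeWarning: Mean of empty slice.
  m=(z>.127)&(z<.137)&(r<.03)&(v<245); print('spindle',m.sum(),cv2.minEnclosingCircle(P[m][:,:2].astype(np.float32)) if m.any() else '',z[m].mean())
  ret = ret.dtype.type(ret / rcount)
```

Call:
move_arm(motion=[[-0.4,0,-0.1,0,0,0],[-0.9,0,-0.2,0,0,0],[-1,0,-0.2,0,0,0],[-1,0,-0.2,0,0,0],[-1,0,-0.2,0,0,0]])

```text
time: 77.35
tool_pos: [0.5892, 0.1061, 0.288]
tool_rot: [-3.141, -0.002, 2.008]
contact_force: [0.8, 0.5, -0.0]
opening: 0.0461
grip_force: 0.0
```

Run:
```python
from pk import *
w,P=pk(); z=P[...,2]; v=np.mgrid[:420,:560][0]; g=w['image'].max(2)
r=np.linalg.norm(P[...,:2]-[.5765,.139],axis=2); m=(z>.127)&(z<.137)&(r<.03)&(v<245); (x,y),_=cv2.minEnclosingCircle(P[m][:,:2].astype(np.float32))
k=(g<80)&(z>.110)&(z<.127)&(r<.05)&(v<245); q=P[k]; xh=np.array([.9683,.2499]); yh=np.array([-.2499,.9683]); d=q[:,:2]-[x,y]; X=d@xh;Y=d@yh
print('ring x',np.percentile(X,[.5,99.5]),'y',np.percentile(Y[X<.015],[.5,99.5]),'z',np.percentile(q[:,2],[10,50,90]))
for c in [[.6172,.2005],[.6065,.0765]]:
    rr=np.linalg.norm(P[...,:2]-c,axis=2); k=(z>.111)&(z<.124)&(rr<.032)&(v<248)
    if k.sum()>30: print('lid',k.sum(),cv2.minEnclosingCircle(P[k][:,:2].astype(np.float32)),z[k].mean(),z[k].std())
rim(P,[.617,.2]); rim(P,[.607,.075]); rim(P,[.505,.1455])
```

```text
[0.58916939 0.10611418 0.28804117] [-3.14070722e+00 -1.65158301e-03  2.00796100e+00] [ 0.7726797   0.47687165 -0.01559031] 0.046118109185983004
spindle 1493 ((0.576680600643158, 0.13896237313747406), 0.02013082429766655) 0.131242472288018
pocket [301  87  58  57 749] ((0.6127870678901672, 0.19522327184677124), 0.029170237481594086) 0.0858
pocket [ 186   92   60   54 2173] ((0.5091702342033386, 0.14478059113025665), 0.02968478761613369) 0.0841
pocket [254 191  47  43 525] ((0.6086020469665527, 0.08150336146354675), 0.02818995900452137) 0.0874
tall [ 317   87   46   44 1581] ((0.6148420572280884, 0.20327003300189972), 0.020555809140205383) 0.1212
tall [ 257  202   39   41 1253] ((0.6079853177070618, 0.07824932783842087), 0.020100850611925125) 0.1208
ring x [-0.02407267  0.03269377] y [-0.02291488  0.02243788] z [0.11908985 0.12041345 0.12140108]
lid 1531 ((0.6148420572280884, 0.20327003300189972), 0.020555809140205383) 0.11851265782676267 0.001021518162331143
lid 1217 ((0.608025074005127, 0.07823041081428528), 0.02005901373922825) 0.11836028985899993 0.0011971752309205377
rim 281 [0.616  0.2011 0.0239]
rim 276 [0.6104 0.0765 0.024 ]
rim 436 [0.5055 0.1437 0.0239]
```

```bash
python3 -c "
from cell import robot
print(robot.hand_in())"
```

```text
the job is handed in; nothing more can be done
None
```

I handed the job in at about 77 s, with my last measurements showing the carrier home, the ring closed in its groove, the pliers upright in their block, both pots in pockets and the pin in the notch; the hand-in gave no verdict, the pliers first went in crooked and had to be re-seated, and I viewed 15 pictures where 14 were allowed.

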